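# Load the slotted-mass hanger and hang it on the spring rig

### The arm

A 6-joint arm with a two-finger parallel gripper is mounted at the origin on the work surface. World frame = base frame: x ahead of the robot, y to its left, z up, the work surface at z = 0. Lengths are in mm, angles in rad, forces in N, time in s.
With the tool pointing down it reaches from about 350 to 875 mm from the base axis. Payload 4.2 kg.
Tool frame: the origin (TCP) lies between the finger pads; the fingertips stand 14 mm ahead of it and the grasp point (between the pads) lies 5 mm behind it; z points along the fingers, y is the direction in which the jaws open and shut (so a half turn about z gives the same grasp; the last joint's range is limited). The gripper opens to 85 mm and grips with 20 to 120 N. Pads are 22 mm wide; open, the fingers measure 114 mm over their backs; the gripper's body (76 mm by 85 mm) begins 54 mm behind the grasp point. The pads swing forward as they close: fully open they stand 13 mm farther back than shut.
Start: joints at [1.386, 0.385, 0.008, 0, -1.194, -0.259], TCP at [268.325, 564.447, 245.312] pointing down, gripper open.
Joint ranges: [-3.14, 3.14], [-1.21, 2.06], [-1.07, 1.41], [-3.16, 2.05], [-2.99, -0.16], [-3.1, 3.1]. Speed limits (rad/s): [2.79, 2.79, 3.14, 3.14, 3.14, 3.14].

### API

Orientations are given as a 3x3 rotation matrix whose columns are the frame's x, y, z axes.
In Python, from cell import sensors, get_image, camera_params, arm gives the robot as it stands.
- The arm moves only by the tool servo_tool, never from a script. Its argument "moves" is a list of rows, each an object of numbers: "gripper": the closure, from -1 (fully open) to 1 (shut); "dx", "dy", "dz": the shift along the tool's x, y, z scaled (see below); "wx", "wy", "wz": the turn, a rotation vector about the tool's x, y, z scaled (see below). In form: [{"gripper": .., "dx": .., "dy": .., "dz": .., "wx": .., "wy": .., "wz": ..}, ...]. A call has 1 to 12 rows; each row shifts and turns the pose as measured when the row begins, along the tool's axes as they then stand; what a row does not reach is not made up. The controller multiplies each number of a shift by 0.1 m and each number of a turn by pi/4 rad. A row lasts 1/10 s, in which the tool goes at most 50 mm and 8.59 degrees, less where a joint would pass 70% of its speed; a pose out of reach is approached as far as the arm can. A call with a number of a shift or a turn outside -1 to 1 is refused whole. A call with a gripper value outside its range is refused whole. The fingers move at their own pace and stop on an object; the grip force is fixed at half the most. Time passes only in rows, so rows that do not move let the fingers close. It gives the time, the measured TCP pose, the force and the opening at its end, in the units of the state.
- sensors.read_state(): the state, without advancing time (a new reading comes with each control period).
- get_image(name): name is "side" or "top" or "wrist"; returns the picture (384x512x3 uint8, red, green, blue); there is no depth.
- camera_params(name): a dict with "intrinsics" (3x3 intrinsics, pixels), "cam_to_world" (4x4, takes a point from camera to world coordinates); the wrist camera has in their place "T_tool_cam" (4x4, takes a point from camera to tool coordinates, whose origin is the TCP and whose axes are the flange's). Camera axes: x right, y up, looking along -z (the intrinsics and any distortion apply to the point x, -y, -z); pixel columns grow to the right and rows downward; lengths in mm; the calibration is good to about 2 mm. A picture is of the moment at which its call begins: read the wrist's pose just before it. camera_params takes no time and is no camera call.
- arm.job_done(): hands the job in, once; it reports no verdict.
The state is a dict: "time": time; "joint_positions": joint angles; "dq": joint speeds; "effort": joint torques, N m; "tcp_pos": TCP position; "tcp_rot": TCP orientation; "wrist_force": force on the tool from outside, world axes, zero at the start; "ft_torque": the same for the moment, N m; "finger_gap": finger opening in mm.
Only numpy, scipy, OpenCV 4.12 (cv2) and the standard library are available. Lean on these libraries where they do the work, as an engineer would, in place of code of your own. Each camera call takes 0.05 s, during which the arm holds its last target.

### The job

While the weight hanger stands on the bench, slide the loose slotted disc onto it, flat on top of the disc already there, with its slot facing the opposite way from that disc's slot so that neither can slip off. Then hang the loaded hanger (it has a knob on top for lifting) in the fork of the spring rig, its round collar lying flat on the two prongs behind their raised lips. Leave the other things on the bench, including the unslotted disc, where they are.

Things in the scene. Friction and masses are not known exactly. Their poses are not given: they have to be found in the camera images.
- disc_spare: The loose slotted disc, grey-painted aluminium, flat on the bench: 84 mm across, 14 mm thick, 220 g. Origin: centre of its underside, z up. A slot 14 mm wide runs along +x from 7 mm behind the origin out through the rim. Opposite, along -x, beyond the rim, stands a flat grip tab 12 mm thick (y), x = -60 to -90 mm, 48 mm high above the underside, joined to the rim by a bar 14 mm wide and high.
- disc_spare_mouth (a point): Middle of the mouth of the loose disc's slot, at the rim on the upper face: 42 mm from the disc's origin along its +x. (The disc's centre of mass lies about 20 mm from its origin towards the tab.)
- disc_below: The slotted disc already on the hanger, same shape as the loose one: 84 mm across, 14 mm thick, 220 g. Origin: centre of its underside, z up. A slot 14 mm wide runs along +x from 7 mm behind the origin out through the rim. Grip tab along -x as on the loose disc. It lies on the hanger's foot plate, its origin 12 mm above the hanger's origin, on the rod's axis.
- hanger: Loose steel weight hanger, 198 mm tall, 200 g, upright on the bench. Origin: centre of its underside, z up the rod. Foot plate 80 mm across, 12 mm thick; rod 8 mm thick; collar 32 mm across from z = 150 to 158 mm; above it a round grip knob 18 mm thick from z = 158 to 198 mm. With a second disc on, that disc's origin is at z = 26 mm.
- hanger_head (a point): Centre of the underside of the hanger's collar, on the rod's axis, 150 mm above the hanger's origin.
- rig: Fixed spring rig. Origin: the bench point under the fork's seat, z up; the fork opens along its -x. A white square post 42 mm wide, 332 mm high stands 160 mm from the origin along +x on a base plate 14 mm thick (x from 120 to 250 mm, 120 mm wide). A flat arm 24 mm wide joins post and fork.
- fork_seat (a point): Seat point midway between the prongs at their upper faces, 230 mm above the bench unloaded, sinks with the fork; axes as the rig's. Prongs along x, 12 mm wide, 10 mm thick, 18 mm apart, open at x = -30, closed at x = +10 mm. Lips 6 mm high on their ends, x = -30 to -24 mm: the collar passes over these, then comes down; it fits with the rod's axis at x = -8 to +6 mm.
- carriage (a joint): How far the fork has sunk on its spring, m: 0 unloaded, stop at 0.03. Stiffness 400 N/m; the hanger with two discs sinks it about 15 mm.
- blank: Bystander: unslotted disc with the same outline and tab, but a plain full disc with a small raised boss (18 mm across, 6 mm high) in the middle. Origin: centre of its underside; tab along -x.
- bottle: Bystander: glass reagent bottle with a red stopper, 60 mm across, 130 mm tall, origin at the centre of its underside.
- ruler: Bystander: flat steel bar 30 x 200 x 5 mm (long along y), lying on the bench, origin at the centre of its underside.
Not all that is in view belongs to the job. Of the things that look like the hanger, the largest one is meant.

How it is judged (in metres and radians):
On the way:
1. the loose disc lies flat on the other disc on the hanger, around its rod, slots facing opposite ways (mouths at least about 115 degrees apart), while the hanger stands on the bench (horizontal distance between each of disc_spare, disc_below and hanger below 0.009 m and z of disc_spare in the frame of hanger between 0.021 and 0.031 m and z of disc_below in the frame of hanger between 0.008 and 0.017 m and x of disc_spare_mouth in the frame of disc_below below -0.018 m and angle between hanger's own z axis and vertical below 0.12 rad and height (world z) of hanger below 0.01 m), for 0.2 s.
At the end, for the whole second after the job is handed in: Collar within 4 mm of the prongs' top in height and 15 mm of the seat sideways, hanger within 0.12 rad of upright, fork sunk 7 to 28 mm; both discs flat on it, one on the other, within 9 mm of the rod's axis, slot mouths over about 115 degrees apart; all nearly at rest (under 50 mm/s) (horizontal distance between each of disc_spare, disc_below and hanger below 0.009 m and z of disc_spare in the frame of hanger between 0.021 and 0.031 m and z of disc_below in the frame of hanger between 0.008 and 0.017 m and x of disc_spare_mouth in the frame of disc_below below -0.018 m and angle between hanger's own z axis and vertical below 0.12 rad and horizontal distance between hanger_head and fork_seat below 0.015 m and z of hanger_head in the frame of fork_seat between -0.004 and 0.004 m and value of joint carriage between 0.007 and 0.028 m and linear speed of each of hanger, disc_spare, disc_below below 0.05 m/s); the robot touches nothing.
It fails at once if the unslotted disc, bottle or flat bar is moved by more than 30 mm (distance of any of blank, bottle, ruler from where it was at the start of the episode above 0.03 m).
It fails at once if the hanger is tipped by more than 0.5 rad (angle between hanger's own z axis and vertical above 0.5 rad).
It also fails if it takes over 64 s, if anything falls off the work surface, if the arm or the gripper's body presses on something with over 40 N, if the wrist force passes 120 N, or if a joint passes its speed limit or range.

## Working session

There is one attempt and no reset: what is moved stays moved. The work goes in short steps, Python scripts to look and compute and a tool call to move; the robot and the scene stay as the last step left them, time stands still between calls to the robot, and variables do not carry over. Pictures are saved under pics/ and viewed, and the job is handed in when it is done.

Besides the shell and the picture viewer there is one more tool, called as name([rows], argument=value, ...), one row to a line, values as JSON. servo_tool: Moves the arm, as the interface text tells. Its arguments: {"type":"object","properties":{"moves":{"type":"array","items":{"type":"object","properties":{"gripper":{"type":"number"},"dx":{"type":"number","minimum":-1,"maximum":1},"dy":{"type":"number","minimum":-1,"maximum":1},"dz":{"type":"number","minimum":-1,"maximum":1},"wx":{"type":"number","minimum":-1,"maximum":1},"wy":{"type":"number","minimum":-1,"maximum":1},"wz":{"type":"number","minimum":-1,"maximum":1}}}}},"required":["moves"]}

```bash
ls; mkdir -p pics
python3 - <<'E'
from cell import sensors,get_image,camera_params
import cv2,json
s=sensors.read_state();print(s)
for n in("side","top"):
    im=get_image(n);cv2.imwrite(f"pics/{n}0.png",cv2.resize(im[:,:,::-1],(800,600)));cv2.imwrite(f"pics/{n}0raw.png",im[:,:,::-1]);print(n,camera_params(n))
print(camera_params("wrist"))
E
```

```text
pics
{'time': 0.0, 'joint_positions': array([ 1.38557423e+00,  3.85537925e-01,  6.60335680e-03, -4.82784333e-04,
       -1.19399775e+00, -2.58584134e-01]), 'dq': array([ 3.05619969e-04, -1.92019793e-03, -7.17866011e-05,  1.10144184e-03,
        9.66086040e-04, -2.49821788e-03]), 'effort': array([-5.39357297e-04, -3.92288911e+01,  1.88404423e+01,  4.18637216e+00,
       -4.65703473e-03, -8.37652209e-06]), 'tcp_pos': array([268.11767964, 563.94589474, 244.22641172]), 'tcp_rot': array([[ 9.03047442e-01, -4.29540011e-01, -8.34604340e-04],
       [-4.29540807e-01, -9.03045197e-01, -2.01674239e-03],
       [ 1.12586105e-04,  2.17971067e-03, -9.99997618e-01]]), 'wrist_force': array([ 0.46251915, -0.75663109,  0.12684185]), 'ft_torque': array([-0.03052592,  0.00547667,  0.03828878]), 'finger_gap': 85.40218233218307}
side {'intrinsics': array([[478.56784523,   0.        , 263.01162429],
       [  0.        , 478.56784523, 194.37326665],
       [  0.        ,   0.        ,   1.        ]]), 'cam_to_world': array([[ 8.30115500e-01,  3.83481983e-01, -4.04783677e-01,
         9.48778166e+01],
    
[... 610 characters left out ...]
],
       [ 1.98736884e-02,  8.85588454e-02,  9.95872666e-01,
         1.07158317e+03],
       [ 0.00000000e+00,  0.00000000e+00,  0.00000000e+00,
         1.00000000e+00]])}
{'intrinsics': array([[336.54659777,   0.        , 254.1881558 ],
       [  0.        , 336.54659777, 193.37012683],
       [  0.        ,   0.        ,   1.        ]]), 'T_tool_cam': array([[-6.55002831e-04,  9.63824916e-01,  2.66535367e-01,
         6.68597746e+01],
       [ 9.99999764e-01,  6.87192834e-04, -2.75044159e-05,
         2.79287177e-01],
       [-2.09670636e-04,  2.66535286e-01, -9.63825138e-01,
        -1.28317669e+02],
       [ 0.00000000e+00,  0.00000000e+00,  0.00000000e+00,
         1.00000000e+00]])}
```

View pics/side0.png

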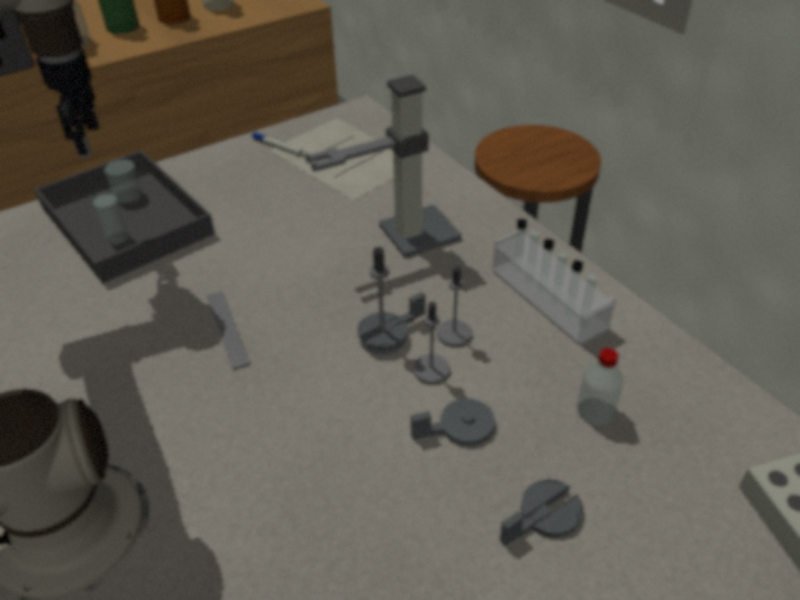

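View pics/top0.png

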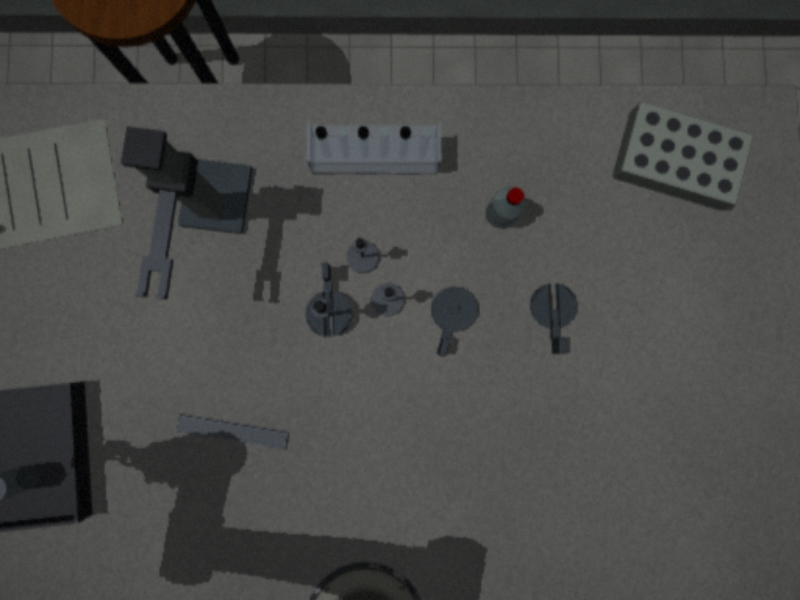

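Top view (800×600 pixels): the loose slotted disc is at (553,305) with its tab toward the robot. The loaded hanger is at (329,312) with its lower disc's tab pointing away from the robot. The two small hangers at (362,255) and (389,297) are decoys, and the blank with its boss is at (455,308). The fork is at (153,280). I'll enlarge these to confirm.

```bash
cat > h.py <<'E'
import numpy as np,cv2
from cell import sensors,get_image,camera_params
def cam(n,st=None):
    p=camera_params(n)
    if n!="wrist": return p["intrinsics"],p["cam_to_world"]
    T=np.eye(4);T[:3,:3]=st["tcp_rot"];T[:3,3]=st["tcp_pos"]
    return p["intrinsics"],T@p["T_tool_cam"]
def proj(c,P):
    K,T=c;P=np.atleast_2d(P);q=(P-T[:3,3])@T[:3,:3]
    q=q*[1,-1,-1];u=q@K.T;return u[:,:2]/u[:,2:]
def unproj(c,uv,z):
    K,T=c;uv=np.atleast_2d(uv);d=np.c_[uv,np.ones(len(uv))]@np.linalg.inv(K).T
    d=(d*[1,-1,-1])@T[:3,:3].T;s=(z-T[2,3])/d[:,2];return T[:3,3]+d*s[:,None]
E
python3 - <<'E'
from h import *
s=cv2.imread("pics/side0raw.png");t=cv2.imread("pics/top0raw.png")
def g(im,x0,x1,y0,y1,k):return cv2.resize(cv2.convertScaleAbs(im[y0:y1,x0:x1],alpha=1.6),None,fx=k,fy=k,interpolation=cv2.INTER_CUBIC)
cv2.imwrite("pics/t1.png",g(t,185,385,140,240,4)) # hanger/discs
cv2.imwrite("pics/s1.png",g(s,190,390,145,295,4)[:, :])
cv2.imwrite("pics/s2.png",g(s,180,340,90,170,5))
cv2.imwrite("pics/t2.png",g(t,70,190,70,210,4))
E
```

```text
(no output)
```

View pics/t1.png

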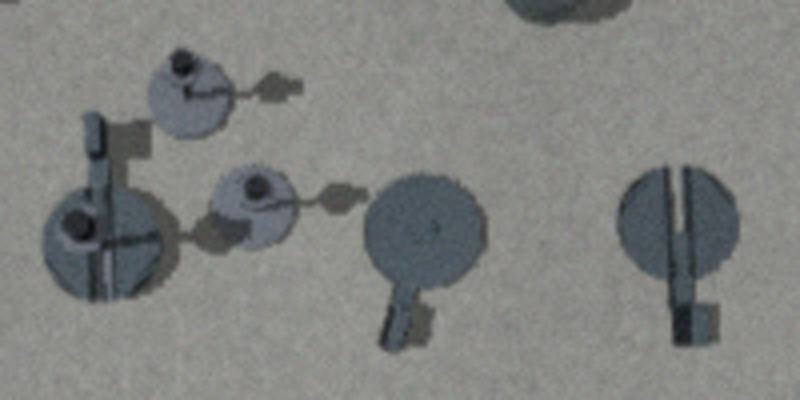

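View pics/t2.png

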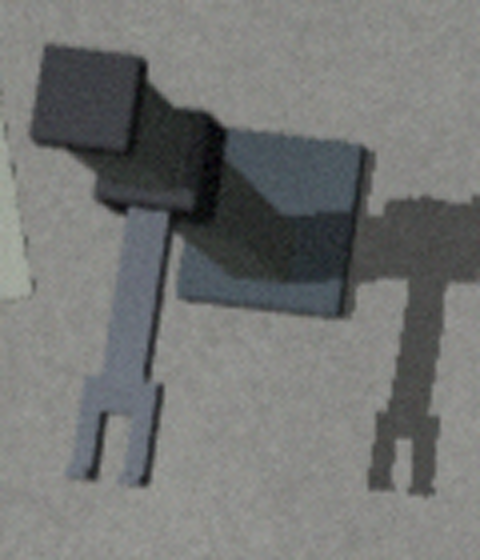

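Run:
```python
from h import *
c=cam("top");s=.64
for n,uv,z in [("spare c",(553,305),14),("spare tab",(557,343),30),("below c",(329,312),26),("belowtab",(326,268),60),("knob",(320,306),198),("fork tips L",(143,296),230),("forktip R",(166,297),230),("arm at post",(172,190),230),("bottle",(515,196),130),("blank",(455,308),14)]:
    print(n,unproj(c,np.array(uv)*s,z).round(0))
c=cam("side")
print(unproj(c,np.array((553,507))*s,14),unproj(c,np.array((383,330))*s,26))
```

```text
spare c [[ 571. -354.   14.]]
spare tab [[ 500. -354.   30.]]
below c [[559.  61.  26.]]
belowtab [[635.  64.  60.]]
knob [[556.  60. 198.]]
fork tips L [[570. 315. 230.]]
forktip R [[568. 281. 230.]]
arm at post [[728. 277. 230.]]
bottle [[ 746. -260.  130.]]
blank [[ 566. -171.   14.]]
[[ 569.1395365  -357.44260232   14.        ]] [[555.09567962  59.76507931  26.        ]]
```

The large loaded hanger is clearly the target, because it carries a disc and has the largest knob. The loose disc with a slot is the rightmost one; the middle disc has a boss and no slot. The loose disc's slot already faces +x and the lower disc's faces −x, so the loose disc needs almost no turning. First I'll turn the tool so the camera is on the robot side.

servo_tool([
  {"gripper": -1,"dz": -0.09,"wz": 0.19},
  {"gripper": -1,"dz": -0.09,"wz": 0.19},
  {"gripper": -1,"dz": -0.09,"wz": 0.19},
  {"gripper": -1,"dz": -0.09,"wz": 0.19},
  {"gripper": -1,"dz": -0.09,"wz": 0.19},
  {"gripper": -1,"dz": -0.09,"wz": 0.19},
  {"gripper": -1,"dz": -0.09,"wz": 0.19},
  {"gripper": -1,"dz": -0.09,"wz": 0.19},
  {"gripper": -1,"dz": -0.09,"wz": 0.19},
])

```text
validation failed for argument at $.mo...
```

servo_tool([
  {"gripper": -1,"dz": -0.09,"wz": 0.19},
  {"gripper": -1,"dz": -0.09,"wz": 0.19},
  {"gripper": -1,"dz": -0.09,"wz": 0.19},
  {"gripper": -1,"dz": -0.09,"wz": 0.19},
  {"gripper": -1,"dz": -0.09,"wz": 0.19},
  {"gripper": -1,"dz": -0.09,"wz": 0.19},
  {"gripper": -1,"dz": -0.09,"wz": 0.19},
  {"gripper": -1,"dz": -0.09,"wz": 0.19},
  {"gripper": -1,"wz": 0.1},
])

```text
validation failed for argument at $.mo...
```

servo_tool([
  {"gripper": -1.0,"dx": 0.0,"dy": 0.0,"dz": -0.09,"wx": 0.0,"wy": 0.0,"wz": 0.19},
])

```text
time: 0.2
tcp_pos: [267.7, 563.1, 251.4]
tcp_rot: [[0.827, -0.562, -0.002], [-0.562, -0.827, -0.006], [0.001, 0.006, -1.0]]
wrist_force: [0.0, 0.1, -0.5]
finger_gap: 85.1
```

servo_tool([
  {"gripper": -1,"dx": 0,"dy": 0,"dz": -0.1,"wx": 0,"wy": 0,"wz": 0.19},
  {"gripper": -1,"dx": 0,"dy": 0,"dz": -0.1,"wx": 0,"wy": 0,"wz": 0.19},
  {"gripper": -1,"dx": 0,"dy": 0,"dz": -0.1,"wx": 0,"wy": 0,"wz": 0.19},
  {"gripper": -1,"dx": 0,"dy": 0,"dz": -0.1,"wx": 0,"wy": 0,"wz": 0.19},
  {"gripper": -1,"dx": 0,"dy": 0,"dz": -0.1,"wx": 0,"wy": 0,"wz": 0.19},
  {"gripper": -1,"dx": 0,"dy": 0,"dz": -0.1,"wx": 0,"wy": 0,"wz": 0.19},
  {"gripper": -1,"dx": 0,"dy": 0,"dz": -0.1,"wx": 0,"wy": 0,"wz": 0.19},
  {"gripper": -1,"dx": 0,"dy": 0,"dz": -0.1,"wx": 0,"wy": 0,"wz": 0.19},
  {"gripper": -1,"dx": 0,"dy": 0,"dz": -0.1,"wx": 0,"wy": 0,"wz": 0.19},
  {"gripper": -1,"dx": 0,"dy": 0,"dz": -0.1,"wx": 0,"wy": 0,"wz": 0.19},
  {"gripper": -1,"dx": 0,"dy": 0,"dz": -0.1,"wx": 0,"wy": 0,"wz": 0.19},
  {"gripper": -1,"dx": 0,"dy": 0,"dz": -0.1,"wx": 0,"wy": 0,"wz": 0.19},
])

```text
time: 1.4
tcp_pos: [266.6, 561.5, 366.9]
tcp_rot: [[-0.737, -0.676, -0.009], [-0.676, 0.737, -0.023], [0.022, -0.01, -1.0]]
wrist_force: [-0.3, 0.9, -0.4]
finger_gap: 85.4
```

servo_tool([
  {"gripper": -1,"dx": 0,"dy": 0,"dz": -0.1,"wx": 0,"wy": 0,"wz": 0.19},
  {"gripper": -1,"dx": 0,"dy": 0,"dz": -0.1,"wx": 0,"wy": 0,"wz": 0.19},
  {"gripper": -1,"dx": 0,"dy": 0,"dz": -0.1,"wx": 0,"wy": 0,"wz": 0.19},
  {"gripper": -1,"dx": 0,"dy": 0,"dz": -0.1,"wx": 0,"wy": 0,"wz": 0.19},
  {"gripper": -1,"dx": 0,"dy": 0,"dz": -0.1,"wx": 0,"wy": 0,"wz": 0.19},
])

```text
time: 1.9
tcp_pos: [266.5, 562.0, 415.4]
tcp_rot: [[-1.0, 0.007, -0.012], [0.008, 1.0, -0.029], [0.012, -0.029, -1.0]]
wrist_force: [-0.2, 0.0, -0.0]
finger_gap: 85.4
```

servo_tool([
  {"gripper": -1,"dx": -0.37,"dy": -0.29,"dz": 0,"wx": -0.037,"wy": -0.015,"wz": 0},
  {"gripper": -1,"dx": -0.37,"dy": -0.29,"dz": 0,"wx": 0,"wy": 0,"wz": 0},
  {"gripper": -1,"dx": -0.37,"dy": -0.29,"dz": 0,"wx": 0,"wy": 0,"wz": 0},
  {"gripper": -1,"dx": -0.37,"dy": -0.29,"dz": 0,"wx": 0,"wy": 0,"wz": 0},
  {"gripper": -1,"dx": -0.37,"dy": -0.29,"dz": 0,"wx": 0,"wy": 0,"wz": 0},
  {"gripper": -1,"dx": -0.37,"dy": -0.29,"dz": 0,"wx": 0,"wy": 0,"wz": 0},
  {"gripper": -1,"dx": -0.37,"dy": -0.29,"dz": 0,"wx": 0,"wy": 0,"wz": 0},
  {"gripper": -1,"dx": -0.37,"dy": -0.29,"dz": 0,"wx": 0,"wy": 0,"wz": 0},
  {"gripper": -1,"dx": -0.37,"dy": -0.29,"dz": 0,"wx": 0,"wy": 0,"wz": 0},
  {"gripper": -1,"dx": 0,"dy": 0,"dz": 0,"wx": 0,"wy": 0,"wz": 0},
])

```text
time: 2.9
tcp_pos: [607.2, 290.2, 408.1]
tcp_rot: [[-1.0, 0.004, -0.009], [0.004, 1.0, -0.005], [0.009, -0.005, -1.0]]
wrist_force: [-0.7, 0.4, -0.6]
finger_gap: 85.7
```

```bash
cat > shot.py <<'E'
import sys,pickle;from h import *
n=sys.argv[1];s=sensors.read_state();im=get_image("wrist")[:,:,::-1]
cv2.imwrite(f"pics/{n}raw.png",im);pickle.dump(s,open(f"pics/{n}.pkl","wb"))
cv2.imwrite(f"pics/{n}.png",cv2.resize(cv2.convertScaleAbs(im,alpha=1.5),(800,600),interpolation=cv2.INTER_CUBIC));print(s["time"],s["tcp_pos"].round(1),s["tcp_rot"].round(3).tolist(),s["joint_positions"].round(2))
E
python3 shot.py w1
```

```text
2.9 [607.2 290.2 408.1] [[-1.0, 0.004, -0.009], [0.004, 1.0, -0.005], [0.009, -0.005, -1.0]] [ 0.68  0.43  0.47 -0.   -1.62 -2.26]
```

View pics/w1.png

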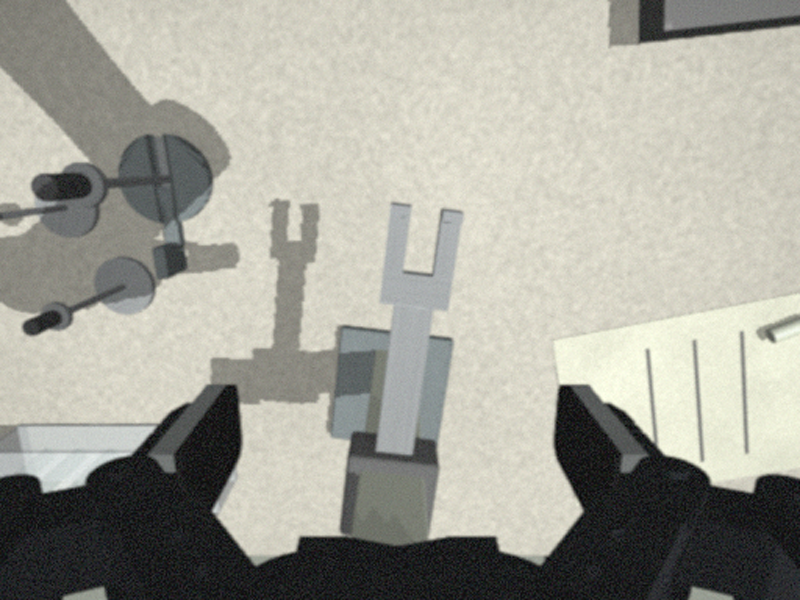

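The fork is clear: prong tips at (400,204) and (453,210), inner closed corners at (403,271) and (433,274). The lower disc's slot faces the robot.

```bash
python3 - <<'E'
from h import *
import pickle
c=cam("wrist",pickle.load(open("pics/w1.pkl","rb")))
k=.64
u=lambda p,z:unproj(c,np.array(p)*k,z)
tips=u([(390,203),(411,205),(443,209),(463,212)],236)
cl=u([(403,271),(433,274)],230)
ar=u([(391,305),(430,308),(378,452),(412,455)],230)
print(tips.round(1),cl.round(1),ar.round(1))
tm=tips.mean(0)[:2];cm=cl.mean(0)[:2];am=(ar[2]+ar[3])[:2]/2;a0=(ar[0]+ar[1])[:2]/2
for a,b in((tm,cm),(tm,am),(a0,am)):
    d=b-a;print(np.degrees(np.arctan2(d[1],d[0])),np.linalg.norm(d))
d=am-tm;d/=np.linalg.norm(d);print("seat from tips",tm+30*d,"from closed",cm-10*d)
E
python3 - <<'E'
from h import *
im=cv2.imread("pics/w1raw.png")
cv2.imwrite("pics/w1c.png",cv2.resize(cv2.convertScaleAbs(im[120:210,220:320],alpha=1.2),None,fx=6,fy=6,interpolation=cv2.INTER_CUBIC))
E
```

```text
[[562.7 285.4 236. ]
 [563.9 297.2 236. ]
 [566.2 315.3 236. ]
 [567.9 326.7 236. ]] [[603.1 292.7 230. ]
 [604.9 310.5 230. ]] [[624.  285.4 230. ]
 [626.  309.  230. ]
 [723.7 276.1 230. ]
 [725.9 298.3 230. ]]
-6.694877860917334 39.097781387924684
-6.778603982627841 160.7579709552135
-5.713655129227725 100.31966861925025
seat from tips [594.96260169 302.62771693] from closed [594.07339209 302.79094762]
```

View pics/w1c.png

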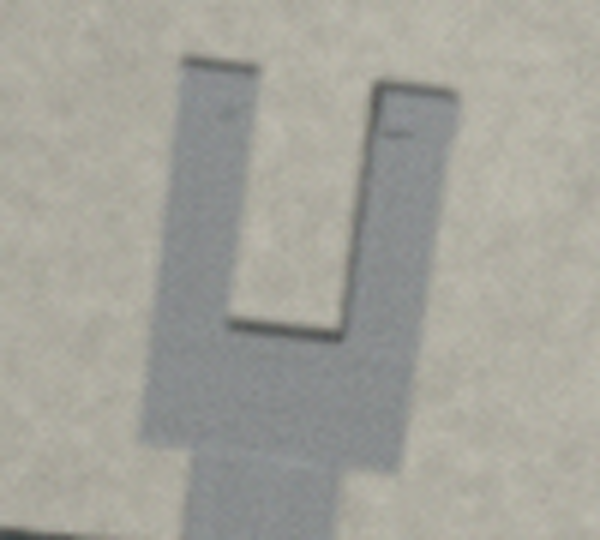

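servo_tool([
  {"gripper": -1,"dx": 0,"dy": -0.42,"dz": 0,"wx": -0.006,"wy": -0.011,"wz": 0},
  {"gripper": -1,"dx": 0,"dy": -0.42,"dz": 0.15,"wx": 0,"wy": 0,"wz": 0},
  {"gripper": -1,"dx": 0,"dy": -0.42,"dz": 0.15,"wx": 0,"wy": 0,"wz": 0},
  {"gripper": -1,"dx": 0,"dy": -0.42,"dz": 0.15,"wx": 0,"wy": 0,"wz": 0},
  {"gripper": -1,"dx": 0,"dy": -0.42,"dz": 0.15,"wx": 0,"wy": 0,"wz": 0},
  {"gripper": -1,"dx": 0,"dy": -0.2,"dz": 0.15,"wx": 0,"wy": 0,"wz": 0},
  {"gripper": -1,"dx": 0,"dy": 0,"dz": 0,"wx": 0,"wy": 0,"wz": 0},
  {"gripper": -1,"dx": 0,"dy": 0,"dz": 0,"wx": 0,"wy": 0,"wz": 0},
])

```text
time: 3.75
tcp_pos: [601.1, 60.7, 327.8]
tcp_rot: [[-1.0, -0.007, -0.005], [-0.007, 1.0, 0.001], [0.005, 0.001, -1.0]]
wrist_force: [1.2, -0.1, -0.2]
finger_gap: 85.2
```

```bash
python3 shot.py w2
```

```text
3.75 [601.1  60.7 327.8] [[-1.0, -0.007, -0.005], [-0.007, 1.0, 0.001], [0.005, 0.001, -1.0]] [ 0.37  0.31  0.1  -0.   -1.37 -1.93]
```

View pics/w2.png

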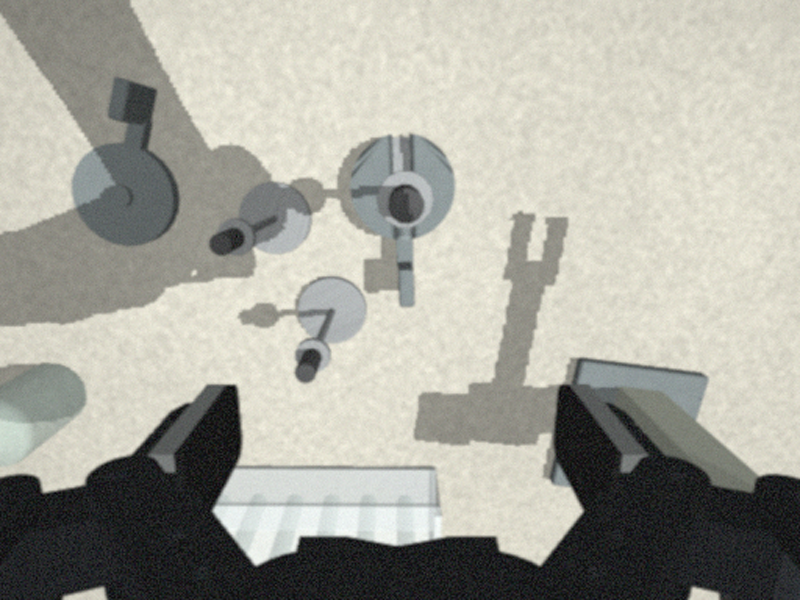

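The view shows the lower disc's centre at (403,186), its slot mouth at (400,137), its tab end at (407,305) and the knob top at (407,208). The blank is at (126,193).

Run:
```python
from h import *
import pickle
im=cv2.imread("pics/w2raw.png")
cv2.imwrite("pics/w2c.png",cv2.resize(cv2.convertScaleAbs(im[75:205,210:310],alpha=1.2),None,fx=6,fy=4.5,interpolation=cv2.INTER_CUBIC))
c=cam("wrist",pickle.load(open("pics/w2.pkl","rb")))
k=.64
u=lambda p,z:unproj(c,np.array(p)*k,z)
print(u((403,185.5),26),u((400.5,137),26),u((407,302),60),u((407,207),198), u((406,201),158))
```

```text
[[553.70111643  65.37583321  26.        ]] [[516.67166105  63.06575458  26.        ]] [[641.01995765  68.93943627  60.        ]] [[555.80729217  65.30847458 198.        ]] [[555.95498036  65.5168597  158.        ]]
```

View pics/w2c.png

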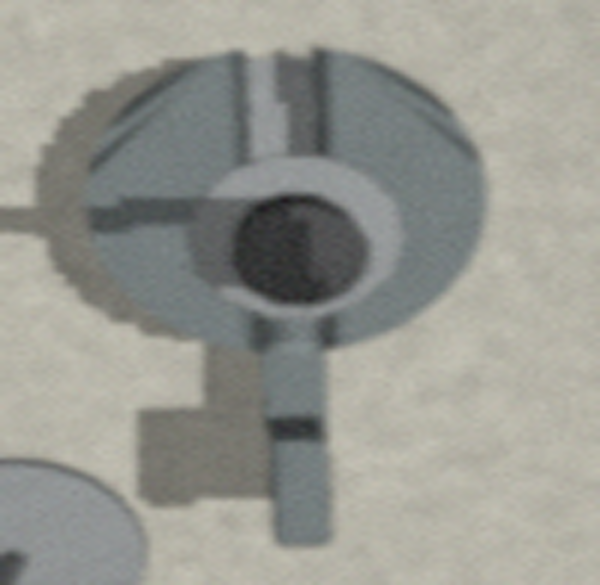

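servo_tool([
  {"gripper": -1,"dx": 0.05,"dy": -0.45,"dz": 0,"wx": 0,"wy": -0.006,"wz": -0.009},
  {"gripper": -1,"dx": 0.06,"dy": -0.45,"dz": 0,"wx": 0,"wy": 0,"wz": 0},
  {"gripper": -1,"dx": 0.06,"dy": -0.45,"dz": 0,"wx": 0,"wy": 0,"wz": 0},
  {"gripper": -1,"dx": 0.06,"dy": -0.45,"dz": 0,"wx": 0,"wy": 0,"wz": 0},
  {"gripper": -1,"dx": 0.06,"dy": -0.45,"dz": 0.1,"wx": 0,"wy": 0,"wz": 0},
  {"gripper": -1,"dx": 0.06,"dy": -0.45,"dz": 0.2,"wx": 0,"wy": 0,"wz": 0},
  {"gripper": -1,"dx": 0.06,"dy": -0.45,"dz": 0.2,"wx": 0,"wy": 0,"wz": 0},
  {"gripper": -1,"dx": 0.06,"dy": -0.45,"dz": 0.2,"wx": 0,"wy": 0,"wz": 0},
  {"gripper": -1,"dx": 0.06,"dy": -0.45,"dz": 0.2,"wx": 0,"wy": 0,"wz": 0},
  {"gripper": -1,"dx": 0,"dy": -0.1,"dz": 0.2,"wx": 0,"wy": 0,"wz": 0},
  {"gripper": -1,"dx": 0,"dy": 0,"dz": 0,"wx": 0,"wy": 0,"wz": 0},
  {"gripper": -1,"dx": 0,"dy": 0,"dz": 0,"wx": 0,"wy": 0,"wz": 0},
])

```text
time: 5.0
tcp_pos: [573.9, -351.3, 222.8]
tcp_rot: [[-0.999, -0.048, 0.023], [-0.048, 0.999, 0.0], [-0.022, -0.001, -1.0]]
wrist_force: [0.8, 0.7, 0.9]
finger_gap: 85.5
```

```bash
python3 shot.py w3
```

```text
5.0 [ 573.9 -351.3  222.8] [[-0.999, -0.048, 0.023], [-0.048, 0.999, 0.0], [-0.022, -0.001, -1.0]] [-0.31  0.47  0.09 -0.01 -1.17 -1.21]
```

View pics/w3.png

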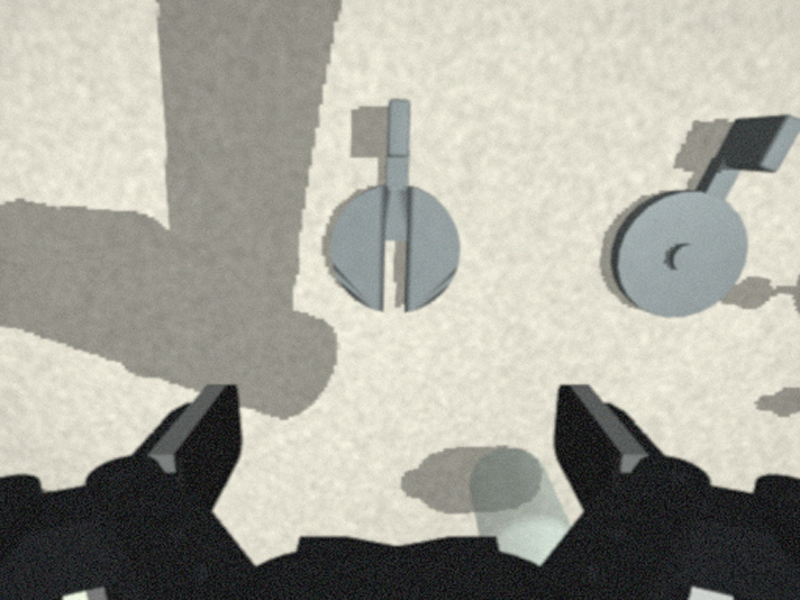

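The loose slotted disc is centred at (395,248), and its tab top spans (388–410, 99–155). The blank with its boss is at (680,254).

Run:
```python
from h import *
import pickle
c=cam("wrist",pickle.load(open("pics/w3.pkl","rb")))
k=.64
u=lambda p,z:unproj(c,np.array(p)*k,z)
cc=u((395,248),14)[0]
m=u((396,311),14)[0]
t=u([(389,100),(410,100),(387,155),(408,156)],48)
print(cc,m,t.round(1))
tc=t.mean(0);print(tc)
f=(t[:2].mean(0)+0);d=cc-t.mean(0);print(np.degrees(np.arctan2(d[1],d[0])),np.linalg.norm(d[:2]))
d=m-cc;print(np.degrees(np.arctan2(d[1],d[0])))
d=t[2:].mean(0)-t[:2].mean(0);print(np.degrees(np.arctan2(d[1],d[0])))
```

```text
[ 567.45825031 -353.35064315   14.        ] [ 610.12412047 -350.7101391    14.        ] [[ 480.7 -360.4   48. ]
 [ 480.2 -349.1   48. ]
 [ 509.2 -360.3   48. ]
 [ 509.1 -348.7   48. ]]
[ 494.78555141 -354.62523103   48.        ]
1.004793008127575 72.68387537974955
3.541402699676827
0.5831996626976068
```

servo_tool([
  {"gripper": -1,"dx": 0.27,"dy": 0,"dz": 0.2,"wx": 0,"wy": 0.029,"wz": 0.04},
  {"gripper": -1,"dx": 0.27,"dy": 0,"dz": 0.3,"wx": 0,"wy": 0,"wz": 0},
  {"gripper": -1,"dx": 0.27,"dy": 0,"dz": 0.3,"wx": 0,"wy": 0,"wz": 0},
  {"gripper": -1,"dx": 0.0,"dy": 0,"dz": 0.3,"wx": 0,"wy": 0,"wz": 0},
  {"gripper": -1,"dx": 0,"dy": 0,"dz": 0,"wx": 0,"wy": 0,"wz": 0},
  {"gripper": -1,"dx": 0,"dy": 0,"dz": 0,"wx": 0,"wy": 0,"wz": 0},
])

```text
time: 5.65
tcp_pos: [502.2, -346.8, 122.1]
tcp_rot: [[-0.999, -0.032, 0.021], [-0.033, 0.999, -0.01], [-0.02, -0.011, -1.0]]
wrist_force: [0.5, -0.7, 0.9]
finger_gap: 85.6
```

```bash
python3 shot.py w4
```

```text
5.65 [ 502.2 -346.8  122.1] [[-0.999, -0.032, 0.021], [-0.033, 0.999, -0.01], [-0.02, -0.011, -1.0]] [-0.34  0.46 -0.21  0.   -0.88 -1.2 ]
```

View pics/w4.png

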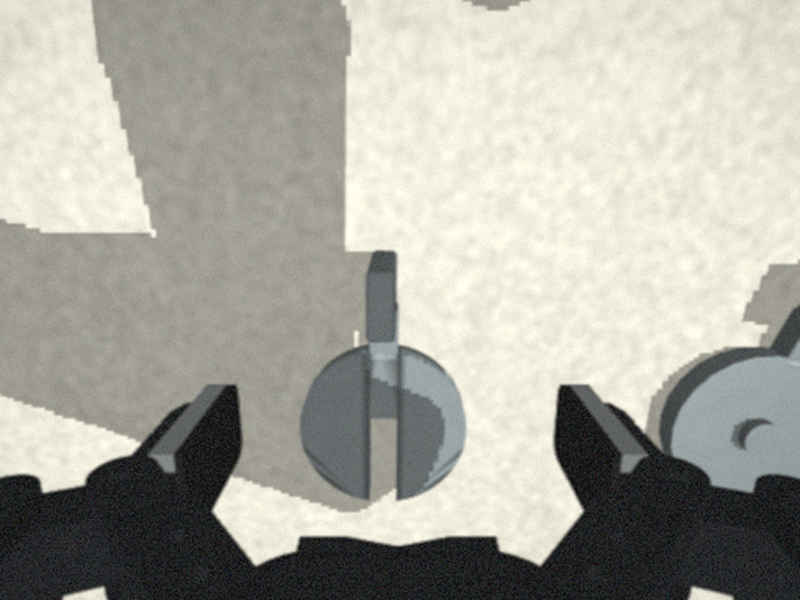

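```bash
cat > rel.py <<'E'
from h import *
def rel(target,R=None):
    s=sensors.read_state();Rc=s["tcp_rot"];d=Rc.T@(np.array(target)-s["tcp_pos"])
    print("tcp",s["tcp_pos"].round(1),"d units",(d/100).round(3))
    if R is not None:
        w=cv2.Rodrigues(Rc.T@R)[0].ravel();print("w units",(w/(np.pi/4)).round(3))
def yawR(h): # tool -x points along heading h deg, tool down
    c,s=np.cos(np.radians(h)),np.sin(np.radians(h))
    return np.array([[-c,-s,0],[-s,c,0],[0,0,-1.]])
E
python3 - <<'E'
from rel import *
import pickle
c=cam("wrist",pickle.load(open("pics/w4.pkl","rb")))
t=unproj(c,np.array([(367,273),(397,273),(366,341),(396,342)])*.64,48);print(t.round(1),t.mean(0))
print(unproj(c,np.array((383,424))*.64,14))
rel((493.5,-354.6,28),yawR(0.8))
E
```

```text
[[ 480.  -360.2   48. ]
 [ 479.6 -348.4   48. ]
 [ 508.5 -360.2   48. ]
 [ 508.5 -347.9   48. ]] [ 494.1566535 -354.1919469   48.       ]
[[ 565.66649695 -353.11269306   14.        ]]
tcp [ 502.3 -346.7  122. ] d units [ 0.11  -0.066  0.939]
w units [-0.013  0.026  0.023]
```

servo_tool([
  {"gripper": -1,"dx": 0.09,"dy": -0.07,"dz": 0.1,"wx": -0.013,"wy": 0.026,"wz": 0.023},
  {"gripper": -1,"dx": 0,"dy": 0,"dz": 0.1,"wx": 0,"wy": 0,"wz": 0},
  {"gripper": -1,"dx": 0,"dy": 0,"dz": 0,"wx": 0,"wy": 0,"wz": 0},
  {"gripper": -1,"dx": 0,"dy": 0,"dz": 0,"wx": 0,"wy": 0,"wz": 0},
])

```text
time: 6.1
tcp_pos: [497.2, -355.3, 105.1]
tcp_rot: [[-1.0, -0.015, 0.007], [-0.015, 1.0, -0.003], [-0.007, -0.003, -1.0]]
wrist_force: [0.2, -0.3, 0.3]
finger_gap: 85.5
```

```bash
python3 -c "
from rel import *
rel((493.8,-354.3,28),yawR(0.8))"
```

```text
tcp [ 497.2 -355.3  105.1] d units [0.039 0.013 0.771]
w units [-0.004  0.008  0.001]
```

servo_tool([
  {"gripper": -1,"dx": 0.04,"dy": 0.013,"dz": 0.15,"wx": -0.004,"wy": 0.008,"wz": 0},
  {"gripper": -1,"dx": 0,"dy": 0,"dz": 0.15,"wx": 0,"wy": 0,"wz": 0},
  {"gripper": -1,"dx": 0,"dy": 0,"dz": 0.15,"wx": 0,"wy": 0,"wz": 0},
  {"gripper": -1,"dx": 0,"dy": 0,"dz": 0.15,"wx": 0,"wy": 0,"wz": 0},
  {"gripper": -1,"dx": 0,"dy": 0,"dz": 0.12,"wx": 0,"wy": 0,"wz": 0},
  {"gripper": -1,"dx": 0,"dy": 0,"dz": 0.05,"wx": 0,"wy": 0,"wz": 0},
  {"gripper": -1,"dx": 0,"dy": 0,"dz": 0,"wx": 0,"wy": 0,"wz": 0},
  {"gripper": -1,"dx": 0,"dy": 0,"dz": 0,"wx": 0,"wy": 0,"wz": 0},
])

```text
time: 6.9
tcp_pos: [491.4, -353.7, 21.3]
tcp_rot: [[-1.0, -0.014, -0.003], [-0.014, 1.0, 0.002], [0.003, 0.002, -1.0]]
wrist_force: [-0.5, -0.8, -0.0]
finger_gap: 85.4
```

```bash
python3 -c "
from rel import *
rel((493.8,-354.3,28),yawR(0.8))"
```

```text
tcp [ 491.4 -353.7   21.3] d units [-0.024 -0.006 -0.067]
w units [ 0.002 -0.003 -0.   ]
```

servo_tool([
  {"gripper": -1,"dx": -0.024,"dy": -0.006,"dz": -0.065,"wx": 0.002,"wy": -0.003,"wz": 0},
  {"gripper": -1,"dx": 0,"dy": 0,"dz": 0,"wx": 0,"wy": 0,"wz": 0},
  {"gripper": 0.2,"dx": 0,"dy": 0,"dz": 0,"wx": 0,"wy": 0,"wz": 0},
  {"gripper": 1,"dx": 0,"dy": 0,"dz": 0,"wx": 0,"wy": 0,"wz": 0},
  {"gripper": 1,"dx": 0,"dy": 0,"dz": 0,"wx": 0,"wy": 0,"wz": 0},
  {"gripper": 1,"dx": 0,"dy": 0,"dz": 0,"wx": 0,"wy": 0,"wz": 0},
  {"gripper": 1,"dx": 0,"dy": 0,"dz": 0,"wx": 0,"wy": 0,"wz": 0},
  {"gripper": 1,"dx": 0,"dy": 0,"dz": 0,"wx": 0,"wy": 0,"wz": 0},
  {"gripper": 1,"dx": 0,"dy": 0,"dz": 0,"wx": 0,"wy": 0,"wz": 0},
])

```text
time: 7.8
tcp_pos: [495.7, -355.1, 31.6]
tcp_rot: [[-1.0, -0.014, 0.005], [-0.014, 1.0, -0.002], [-0.005, -0.002, -1.0]]
wrist_force: [0.5, -0.6, 1.7]
finger_gap: 11.2
```

```bash
python3 shot.py w5;python3 -c "
from rel import *
rel((493.8,-354.3,28),yawR(0.8))"
```

```text
7.8 [ 495.7 -355.1   31.6] [[-1.0, -0.014, 0.005], [-0.014, 1.0, -0.002], [-0.005, -0.002, -1.0]] [-0.36  0.58 -0.27  0.   -0.71 -1.2 ]
tcp [ 495.8 -355.1   31.6] d units [0.02  0.008 0.036]
w units [-0.003  0.007  0.   ]
```

View pics/w5.png

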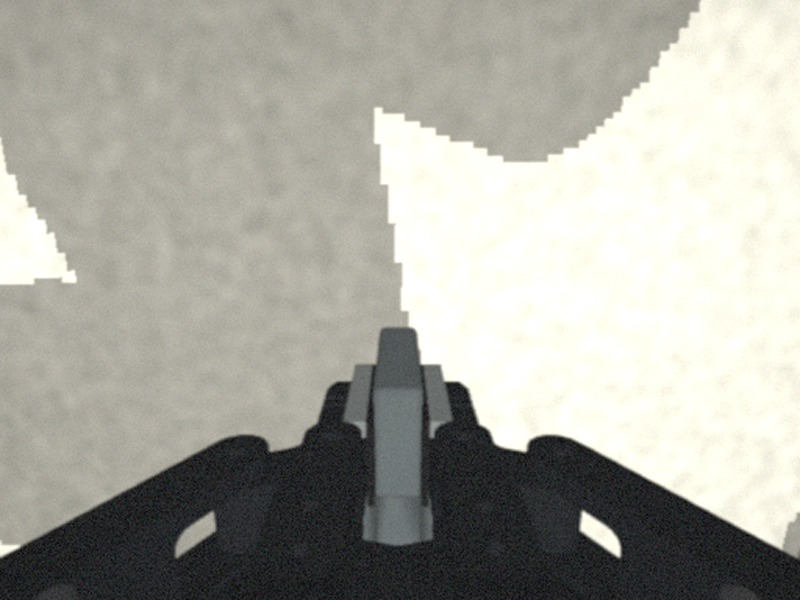

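servo_tool([
  {"gripper": 1,"dx": 0,"dy": 0,"dz": -0.1,"wx": 0,"wy": 0,"wz": 0},
  {"gripper": 1,"dx": 0,"dy": 0,"dz": -0.15,"wx": 0,"wy": 0,"wz": 0},
  {"gripper": 1,"dx": 0.05,"dy": 0,"dz": -0.2,"wx": 0,"wy": 0,"wz": 0},
  {"gripper": 1,"dx": 0.15,"dy": 0,"dz": -0.2,"wx": 0,"wy": 0,"wz": 0},
  {"gripper": 1,"dx": 0.25,"dy": 0,"dz": -0.15,"wx": 0,"wy": 0,"wz": 0},
  {"gripper": 1,"dx": 0.25,"dy": 0,"dz": 0,"wx": 0,"wy": 0,"wz": 0},
  {"gripper": 1,"dx": 0.25,"dy": 0,"dz": 0,"wx": 0,"wy": 0,"wz": 0},
  {"gripper": 1,"dx": 0.15,"dy": 0,"dz": 0,"wx": 0,"wy": 0,"wz": 0},
  {"gripper": 1,"dx": 0,"dy": 0,"dz": 0,"wx": 0,"wy": 0,"wz": 0},
])

```text
time: 8.75
tcp_pos: [377.4, -353.7, 113.1]
tcp_rot: [[-1.0, -0.013, -0.006], [-0.013, 1.0, 0.004], [0.006, 0.004, -1.0]]
wrist_force: [0.4, -0.5, -2.8]
finger_gap: 11.1
```

```bash
python3 shot.py w6
python3 - <<'E'
from rel import *
rel((378,65,110),yawR(1))
s=get_image("side")[:,:,::-1];cv2.imwrite("pics/s3.png",cv2.resize(cv2.convertScaleAbs(s,alpha=1.6),(800,600),interpolation=cv2.INTER_CUBIC))
E
```

```text
8.75 [ 377.4 -353.7  113.1] [[-1.0, -0.013, -0.006], [-0.013, 1.0, 0.004], [0.006, 0.004, -1.0]] [-0.44  0.35 -0.43 -0.   -0.8  -1.12]
tcp [ 378.7 -354.   113.3] d units [-0.051  4.19   0.046]
w units [ 0.004 -0.006 -0.005]
```

View pics/w6.png

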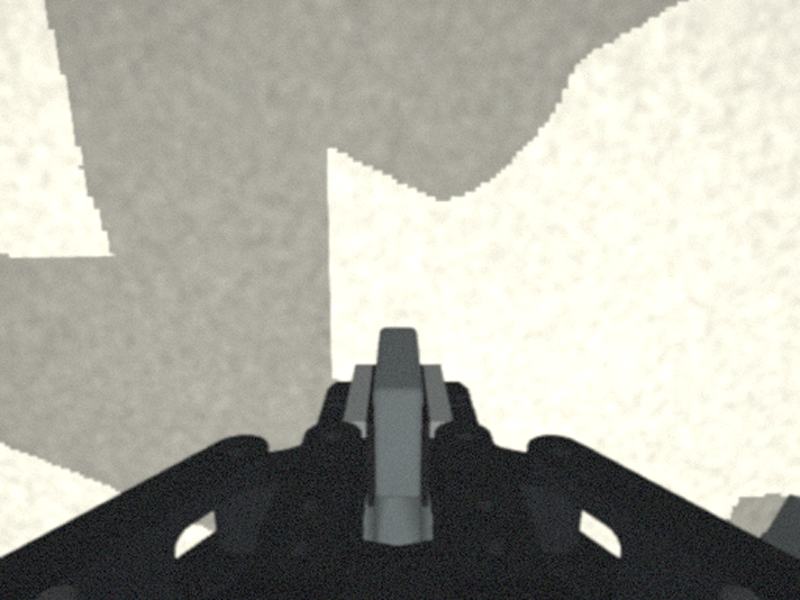

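View pics/s3.png

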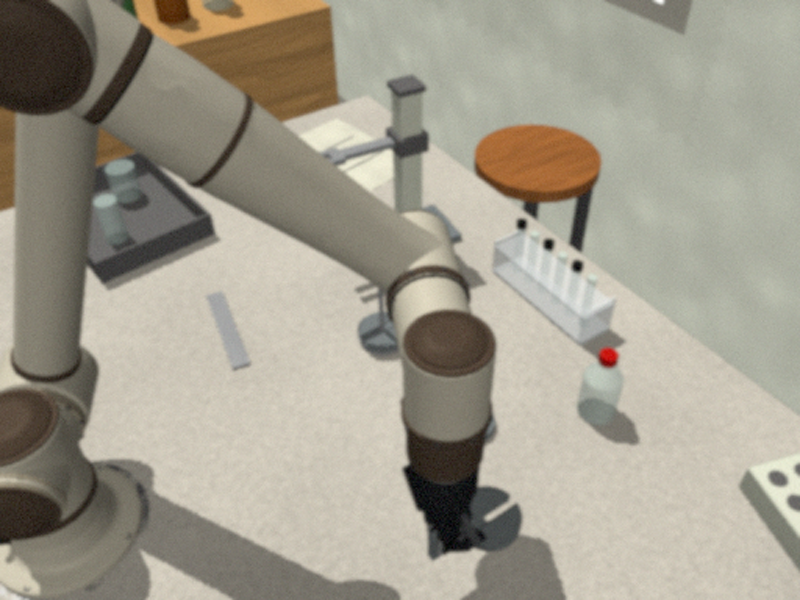

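The disc moved with the gripper and the image of the tab in the jaws hasn't changed. Next I'll carry it sideways to the hanger's line, staying close to the robot.

servo_tool([
  {"gripper": 1,"dx": -0.03,"dy": 0.2,"dz": 0,"wx": 0,"wy": -0.006,"wz": -0.005},
  {"gripper": 1,"dx": 0,"dy": 0.35,"dz": 0,"wx": 0,"wy": 0,"wz": 0},
  {"gripper": 1,"dx": 0,"dy": 0.42,"dz": 0,"wx": 0,"wy": 0,"wz": 0},
  {"gripper": 1,"dx": 0,"dy": 0.42,"dz": 0,"wx": 0,"wy": 0,"wz": 0},
  {"gripper": 1,"dx": 0,"dy": 0.42,"dz": 0,"wx": 0,"wy": 0,"wz": 0},
  {"gripper": 1,"dx": 0,"dy": 0.42,"dz": 0,"wx": 0,"wy": 0,"wz": 0},
  {"gripper": 1,"dx": 0,"dy": 0.42,"dz": 0,"wx": 0,"wy": 0,"wz": 0},
  {"gripper": 1,"dx": 0,"dy": 0.42,"dz": 0,"wx": 0,"wy": 0,"wz": 0},
  {"gripper": 1,"dx": 0,"dy": 0.42,"dz": 0,"wx": 0,"wy": 0,"wz": 0},
  {"gripper": 1,"dx": 0,"dy": 0.3,"dz": 0,"wx": 0,"wy": 0,"wz": 0},
  {"gripper": 1,"dx": 0,"dy": 0.15,"dz": 0,"wx": 0,"wy": 0,"wz": 0},
  {"gripper": 1,"dx": 0,"dy": 0,"dz": 0,"wx": 0,"wy": 0,"wz": 0},
])

```text
time: 10.05
tcp_pos: [393.7, 59.6, 115.5]
tcp_rot: [[-0.999, -0.029, 0.02], [-0.029, 1.0, 0.003], [-0.02, 0.002, -1.0]]
wrist_force: [-0.1, 1.0, -3.0]
finger_gap: 11.4
```

Run:
```python
from rel import *
rel((382,64.5,85),yawR(1.5))
for n in("side","top"):
    s=get_image(n)[:,:,::-1];cv2.imwrite(f"pics/{n}4raw.png",s)
    s=s[150:300,180:380] if n=="side" else s[140:260,150:310]
    cv2.imwrite(f"pics/{n}4.png",cv2.resize(cv2.convertScaleAbs(s,alpha=1.6),(800,600),interpolation=cv2.INTER_CUBIC))
print(sensors.read_state()["time"])
```

```text
tcp [393.7  59.6 115.5] d units [0.122 0.052 0.303]
w units [0.003 0.025 0.003]
10.15
```

View pics/side4.png

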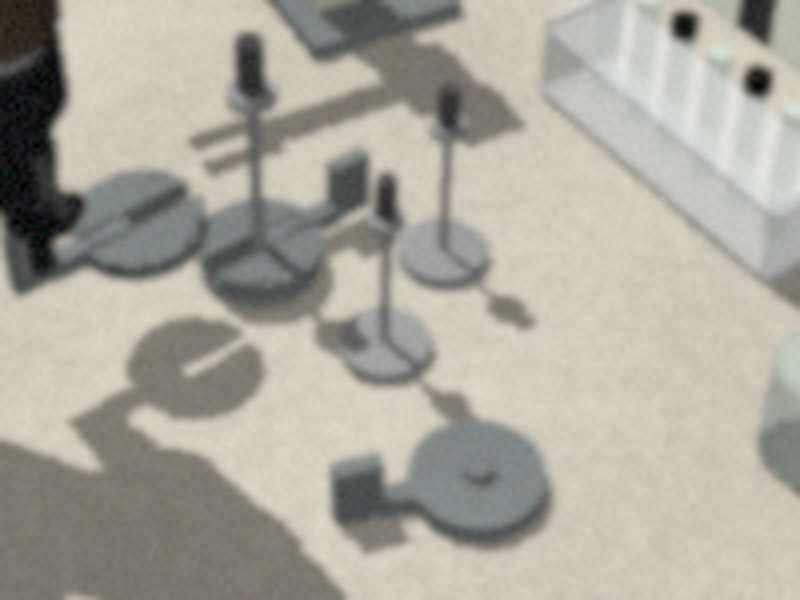

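View pics/top4.png

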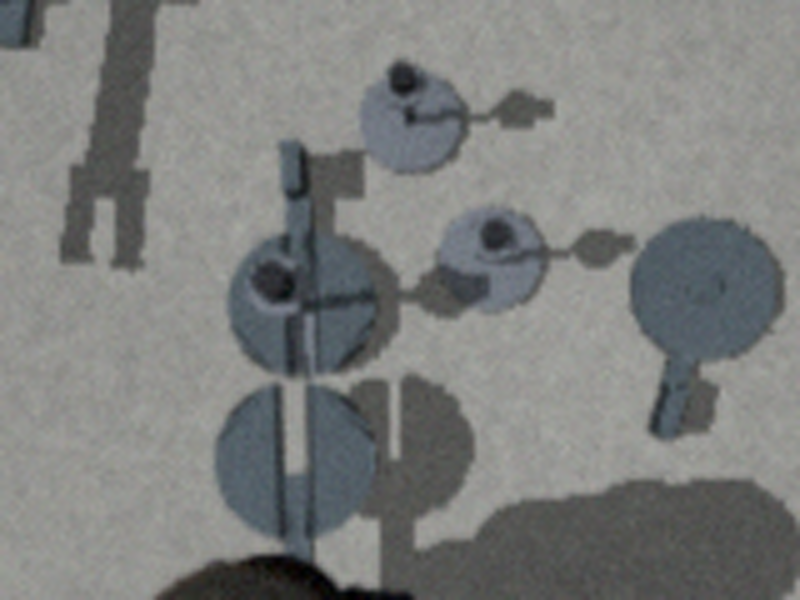

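Run:
```python
from rel import *
s=sensors.read_state();c=cam("top")
r=lambda x,y:(150+x/5,140+y/5)
for n,p,z in [("held",(296,462),99),("slot mouth held",(293,383),99),("slot end held",(296,475),99),("below",(303,305),26),("knob",(272,281),198),("collar",(274,285),158)]:
    w=unproj(c,r(*p),z)[0];print(n,w.round(1),(s["tcp_rot"].T@(w-s["tcp_pos"])).round(1))
c=cam("side");r=lambda x,y:(180+x/4,150+y/4)
for n,p,z in [("held",(138,222),99),("knob",(250,42),198),("below",(263,248),26)]:
    print(n,unproj(c,r(*p),z)[0].round(1))
```

```text
held [468.   58.1  99. ] [-74.7  -1.5  17.5]
slot mouth held [509.5  59.8  99. ] [-116.1   -0.9   18.3]
slot end held [461.2  58.1  99. ] [-67.9  -1.3  17.4]
below [555.6  60.9  26. ] [-161.    -1.1   92.1]
knob [555.4  61.  198. ] [-163.9   -0.8  -79.8]
collar [556.7  64.1 158. ] [-164.5    2.2  -39.8]
held [465.6  56.   99. ]
knob [555.3  60.8 198. ]
below [554.9  56.3  26. ]
```

servo_tool([
  {"gripper": 1,"dx": 0.05,"dy": 0.01,"dz": 0.15,"wx": 0.003,"wy": 0.025,"wz": 0.003},
  {"gripper": 1,"dx": 0,"dy": 0,"dz": 0.15,"wx": 0,"wy": 0,"wz": 0},
  {"gripper": 1,"dx": 0,"dy": 0,"dz": 0.1,"wx": 0,"wy": 0,"wz": 0},
  {"gripper": 1,"dx": 0,"dy": 0,"dz": 0,"wx": 0,"wy": 0,"wz": 0},
  {"gripper": 1,"dx": 0,"dy": 0,"dz": 0,"wx": 0,"wy": 0,"wz": 0},
])

```text
time: 10.65
tcp_pos: [389.7, 55.8, 74.2]
tcp_rot: [[-1.0, -0.017, -0.001], [-0.017, 1.0, -0.001], [0.001, -0.001, -1.0]]
wrist_force: [-0.8, 0.3, -2.0]
finger_gap: 11.0
```

Run:
```python
from rel import *
rel((400,60.9,72),yawR(1.5));print(sensors.read_state()["tcp_rot"].round(4))
```

```text
tcp [389.7  55.8  74.2] d units [-0.104  0.049  0.022]
w units [-0.001 -0.002 -0.011]
[[-0.9999 -0.0172 -0.0013]
 [-0.0172  0.9999 -0.001 ]
 [ 0.0013 -0.001  -1.    ]]
```

servo_tool([
  {"gripper": 1,"dx": -0.1,"dy": 0.05,"dz": 0.02,"wx": 0,"wy": -0.002,"wz": -0.011},
  {"gripper": 1,"dx": 0,"dy": 0,"dz": 0,"wx": 0,"wy": 0,"wz": 0},
  {"gripper": 1,"dx": 0,"dy": 0,"dz": 0,"wx": 0,"wy": 0,"wz": 0},
])

```text
time: 10.95
tcp_pos: [401.8, 61.2, 73.2]
tcp_rot: [[-1.0, -0.025, 0.003], [-0.025, 1.0, 0.0], [-0.003, 0.0, -1.0]]
wrist_force: [0.7, 0.7, -2.5]
finger_gap: 11.0
```

Run:
```python
from rel import *
rel((400,60.9,72),yawR(1.5));
for n in("side","top"):
    s=get_image(n)[:,:,::-1];cv2.imwrite(f"pics/{n}5raw.png",s)
    s=s[180:270,180:300] if n=="side" else s[160:250,170:290]
    cv2.imwrite(f"pics/{n}5.png",cv2.resize(cv2.convertScaleAbs(s,alpha=1.6),(720,540),interpolation=cv2.INTER_CUBIC))
rel((400,60.9,72),yawR(1.5))
print(sensors.read_state()["tcp_rot"].round(4))
```

```text
tcp [401.8  61.2  73.2] d units [ 0.018 -0.002  0.012]
w units [ 0.     0.004 -0.001]
tcp [402.   61.3  73.3] d units [ 0.02  -0.004  0.013]
w units [ 0.001  0.005 -0.001]
[[-9.997e-01 -2.550e-02  3.700e-03]
 [-2.550e-02  9.997e-01  6.000e-04]
 [-3.800e-03  5.000e-04 -1.000e+00]]
```

View pics/side5.png

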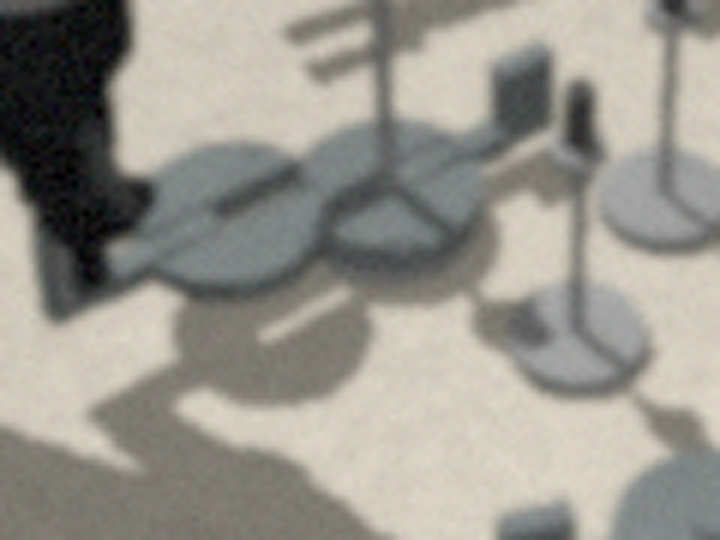

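View pics/top5.png

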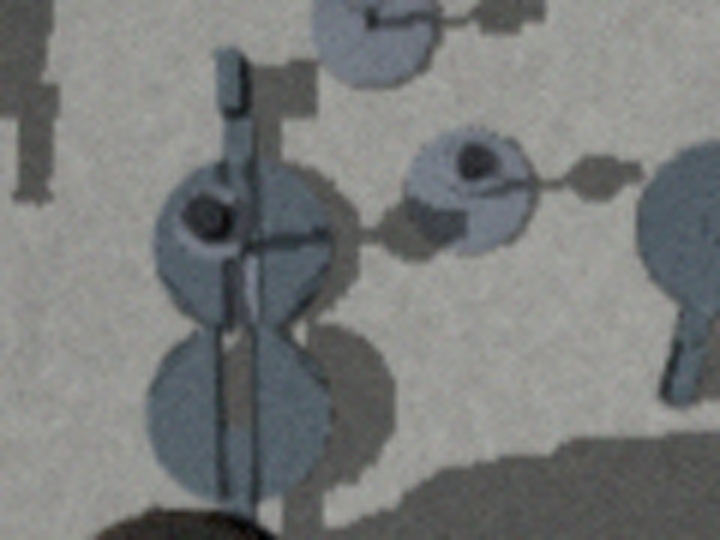

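Run:
```python
from rel import *
c=cam("top");r=lambda x,y:(170+x/6,160+y/6)
u=lambda n,p,z:print(n,unproj(c,r(*p),z)[0].round(1))
u("held",(239,411),56);u("slot far",(237,340),56);u("slot near",(239,420),56);u("below",(243.5,245),26);u("knob",(209,216),198);u("collar",(211,220),158)
print("model held centre",401.9+72.5,61.2+.0255*72.5)
c=cam("side");r=lambda x,y:(180+x/6,180+y/6)
u("s held",(228,215),56);u("s below",(392,190),26);u("rod base",(388,183),26);u("held slot end",(222,212),56);u("slot mouth",(298,172),56)
```

```text
held [477.9  60.2  56. ]
slot far [510.4  61.2  56. ]
slot near [473.8  60.2  56. ]
below [556.1  60.9  26. ]
knob [555.9  59.9 198. ]
collar [557.5  63.1 158. ]
model held centre 474.4 63.048750000000005
s held [473.5  58.5  56. ]
s below [554.6  57.9  26. ]
rod base [555.5  62.7  26. ]
held slot end [472.3  61.5  56. ]
slot mouth [511.6  64.1  56. ]
```

servo_tool([
  {"gripper": 1,"dx": -0.1,"dy": -0.011,"dz": 0.01,"wx": 0,"wy": 0.004,"wz": 0},
  {"gripper": 1,"dx": -0.1,"dy": 0,"dz": 0,"wx": 0,"wy": 0,"wz": 0},
  {"gripper": 1,"dx": -0.06,"dy": 0,"dz": 0,"wx": 0,"wy": 0,"wz": 0},
  {"gripper": 1,"dx": 0,"dy": 0,"dz": 0,"wx": 0,"wy": 0,"wz": 0},
  {"gripper": 1,"dx": 0,"dy": 0,"dz": 0,"wx": 0,"wy": 0,"wz": 0},
])

```text
time: 11.55
tcp_pos: [431.0, 61.1, 72.5]
tcp_rot: [[-1.0, -0.026, 0.001], [-0.026, 1.0, 0.001], [-0.001, 0.001, -1.0]]
wrist_force: [-0.6, 0.4, -2.8]
finger_gap: 10.9
```

```bash
cat > look.py <<'E'
import sys;from rel import *
n=sys.argv[1]
rel((float(sys.argv[2]),float(sys.argv[3]),float(sys.argv[4])),yawR(float(sys.argv[5])))
for c,(y0,y1,x0,x1) in (("side",(180,270,180,300)),("top",(160,250,170,290))):
    s=get_image(c)[:,:,::-1];cv2.imwrite(f"pics/{c}{n}raw.png",s)
    cv2.imwrite(f"pics/{c}{n}.png",cv2.resize(cv2.convertScaleAbs(s[y0:y1,x0:x1],alpha=1.6),(720,540),interpolation=cv2.INTER_CUBIC))
a=cv2.imread(f"pics/side{n}.png");b=cv2.imread(f"pics/top{n}.png")
cv2.imwrite(f"pics/b{n}.png",np.vstack([a[:300],b[140:440]]))
E
python3 look.py 6 482 63 72 1.5
```

```text
tcp [431.   61.1  72.5] d units [-0.511  0.006  0.006]
w units [ 0.001  0.002 -0.001]
```

View pics/b6.png

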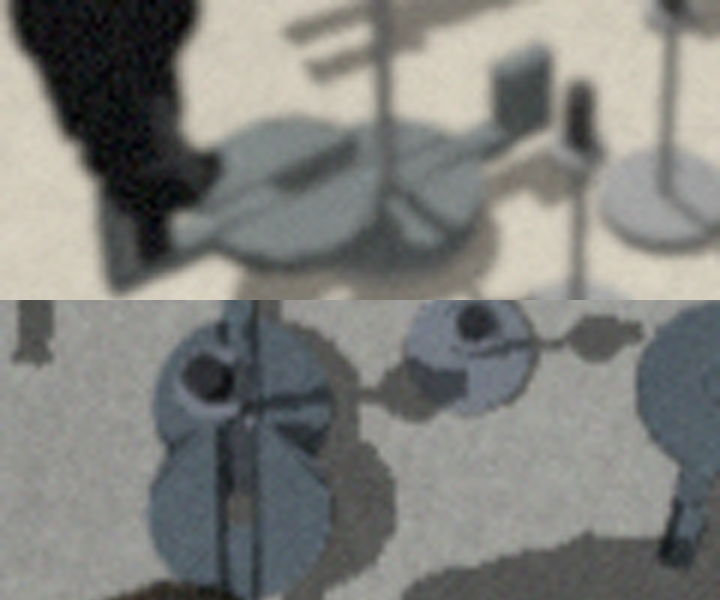

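```bash
python3 - <<'E'
from rel import *
ct=cam("top");cs=cam("side")
T=lambda P:(proj(ct,P)-[170,160])*6+[0,160]   # stacked coordinates: +300-140
S=lambda P:(proj(cs,P)-[180,180])*6
print("top knob pred",T([(555.5,65,198)]),"rod z54",T([(555.5,65,54)]),"z26",T([(555.5,65,26)]))
print("side knob/collar", S([(555.5,65,120),(555.5,65,54),(555.5,65,26)]))
p=sensors.read_state()["tcp_pos"];R=sensors.read_state()["tcp_rot"]
off=[]
for d in(66,72.5,114.5): off.append(p+R@np.array([-d,0,31.6-14]))
print("slot line top",T(off),"side",S(off))
print("1mm y:",T([(555,66,54)])-T([(555,65,54)]),S([(555,66,54)])-S([(555,65,54)]))
E
python3 - <<'E'
import cv2
a=cv2.imread("pics/side6raw.png")[195:235,210:265];b=cv2.imread("pics/top6raw.png")[190:232,190:232]
f=lambda i,k:cv2.resize(cv2.convertScaleAbs(i,alpha=1.8),None,fx=k,fy=k,interpolation=cv2.INTER_CUBIC)
cv2.imwrite("pics/s6c.png",f(a,14));cv2.imwrite("pics/t6c.png",f(b,14))
E
```

```text
top knob pred [[196.21035342 377.10675813]] rod z54 [[229.50581376 402.22881587]] z26 [[234.91939057 406.31346249]]
side knob/collar [[377.2166296   21.83327214]
 [382.91529758 134.57799177]
 [385.21271307 180.03097587]]
slot line top [[233.66708897 529.82343061]
 [233.33645695 515.62730533]
 [231.20888652 424.27724012]] side [[270.01856475 188.9000592 ]
 [282.804887   182.66277894]
 [364.08557248 143.01334688]]
1mm y: [[-2.17125662  0.01180424]] [[-1.21173537 -1.2943304 ]]
```

View pics/s6c.png

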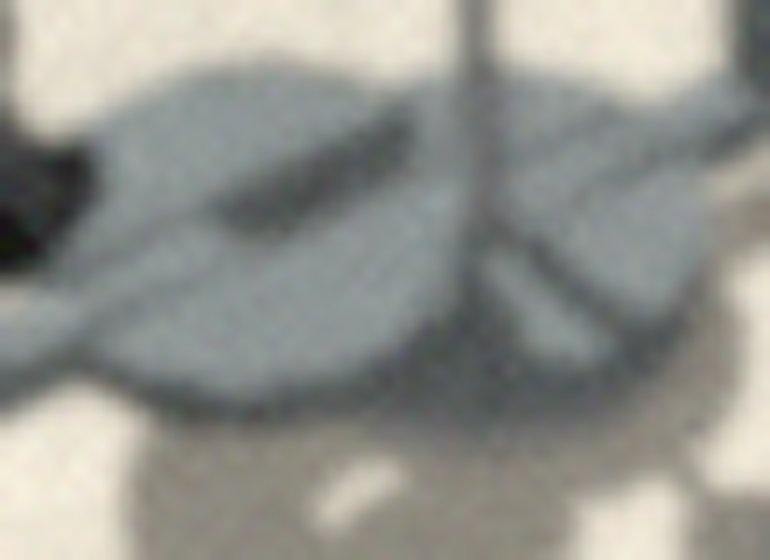

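View pics/t6c.png

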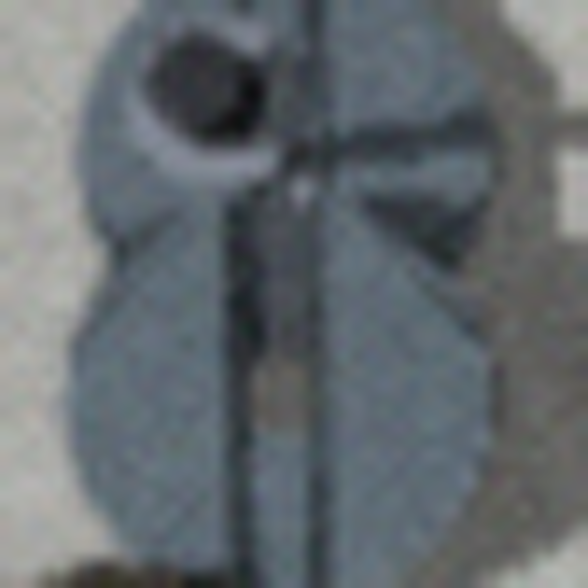

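servo_tool([
  {"gripper": 1,"dx": -0.08,"dy": -0.008,"dz": 0,"wx": 0,"wy": 0.002,"wz": 0},
  {"gripper": 1,"dx": -0.08,"dy": 0,"dz": 0,"wx": 0,"wy": 0,"wz": 0},
  {"gripper": 1,"dx": -0.06,"dy": 0,"dz": 0,"wx": 0,"wy": 0,"wz": 0},
  {"gripper": 1,"dx": 0,"dy": 0,"dz": 0,"wx": 0,"wy": 0,"wz": 0},
  {"gripper": 1,"dx": 0,"dy": 0,"dz": 0,"wx": 0,"wy": 0,"wz": 0},
])

```text
time: 12.15
tcp_pos: [454.6, 60.8, 72.6]
tcp_rot: [[-1.0, -0.026, -0.0], [-0.026, 1.0, 0.001], [0.0, 0.001, -1.0]]
wrist_force: [-0.6, 0.6, -2.6]
finger_gap: 10.9
```

```bash
python3 look.py 7 482 62.5 72 1.5
```

```text
tcp [454.6  60.8  72.6] d units [-0.275  0.009  0.006]
w units [ 0.001 -0.     0.   ]
```

View pics/b7.png

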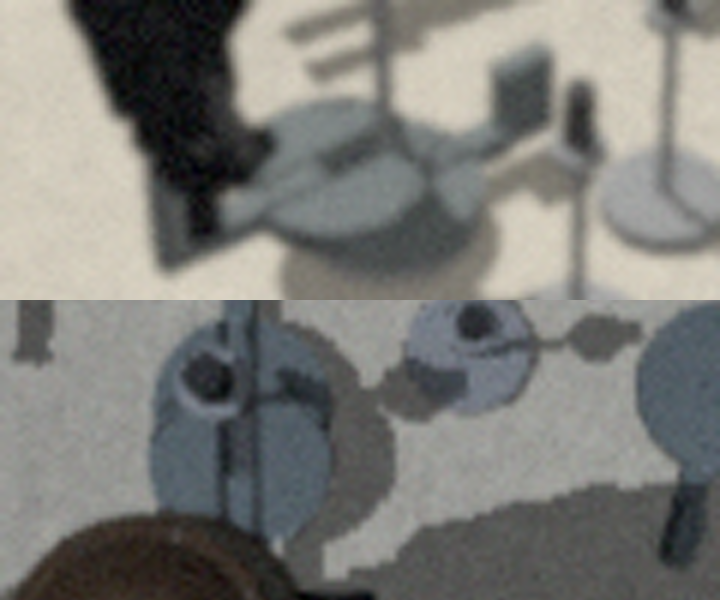

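The rod is in the slot mouth with no contact force, so I'll push in the rest of the way.

servo_tool([
  {"gripper": 1,"dx": -0.07,"dy": 0.002,"dz": 0,"wx": 0,"wy": 0,"wz": 0},
  {"gripper": 1,"dx": -0.08,"dy": 0,"dz": 0,"wx": 0,"wy": 0,"wz": 0},
  {"gripper": 1,"dx": -0.07,"dy": 0,"dz": 0,"wx": 0,"wy": 0,"wz": 0},
  {"gripper": 1,"dx": -0.03,"dy": 0,"dz": 0,"wx": 0,"wy": 0,"wz": 0},
  {"gripper": 1,"dx": 0,"dy": 0,"dz": 0,"wx": 0,"wy": 0,"wz": 0},
  {"gripper": 1,"dx": 0,"dy": 0,"dz": 0,"wx": 0,"wy": 0,"wz": 0},
])

```text
time: 12.85
tcp_pos: [481.7, 61.8, 72.5]
tcp_rot: [[-1.0, -0.027, -0.0], [-0.027, 1.0, 0.001], [0.0, 0.001, -1.0]]
wrist_force: [0.2, 0.4, -2.7]
finger_gap: 11.0
```

```bash
python3 look.py 8 482 62.5 60 1.5
python3 - <<'E'
import cv2
a=cv2.imread("pics/side8raw.png")[140:240,210:290]
cv2.imwrite("pics/s8c.png",cv2.resize(cv2.convertScaleAbs(a,alpha=1.8),None,fx=6,fy=6,interpolation=cv2.INTER_CUBIC))
E
```

```text
tcp [481.7  61.8  72.5] d units [-0.003  0.007  0.125]
w units [ 0.001 -0.     0.001]
```

View pics/b8.png

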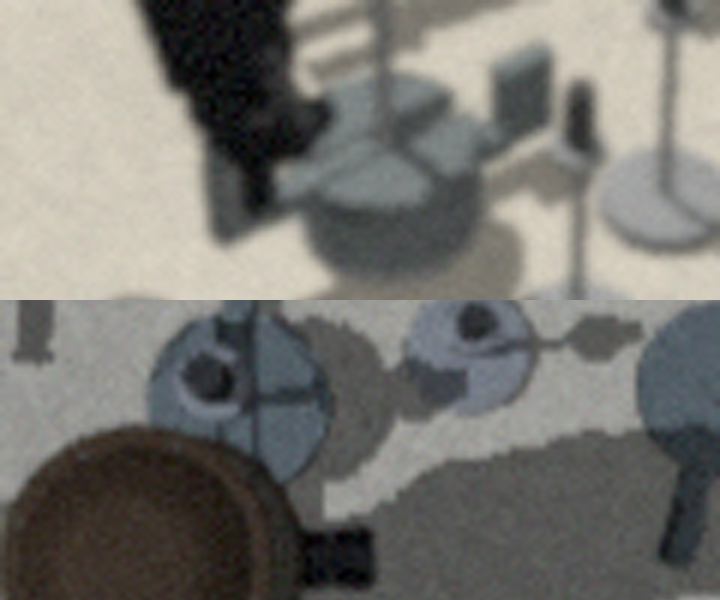

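View pics/s8c.png

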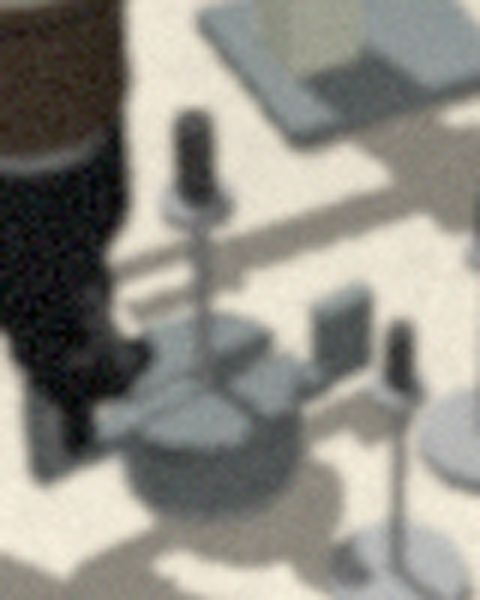

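servo_tool([
  {"gripper": 1,"dx": 0,"dy": 0.003,"dz": 0.04,"wx": 0,"wy": 0,"wz": 0},
  {"gripper": 1,"dx": 0,"dy": 0,"dz": 0.04,"wx": 0,"wy": 0,"wz": 0},
  {"gripper": 1,"dx": 0,"dy": 0,"dz": 0.03,"wx": 0,"wy": 0,"wz": 0},
  {"gripper": 1,"dx": 0,"dy": 0,"dz": 0,"wx": 0,"wy": 0,"wz": 0},
  {"gripper": 1,"dx": 0,"dy": 0,"dz": 0,"wx": 0,"wy": 0,"wz": 0},
])

```text
time: 13.45
tcp_pos: [480.5, 62.0, 60.3]
tcp_rot: [[-1.0, -0.027, -0.002], [-0.027, 1.0, 0.0], [0.002, 0.0, -1.0]]
wrist_force: [0.7, 0.0, -2.2]
finger_gap: 11.1
```

servo_tool([
  {"gripper": 1,"dx": 0,"dy": 0,"dz": 0.02,"wx": 0,"wy": 0,"wz": 0},
  {"gripper": 1,"dx": 0,"dy": 0,"dz": 0.01,"wx": 0,"wy": 0,"wz": 0},
])

```text
time: 13.65
tcp_pos: [480.5, 62.0, 57.6]
tcp_rot: [[-1.0, -0.028, -0.001], [-0.028, 1.0, 0.0], [0.001, 0.0, -1.0]]
wrist_force: [-5.2, 0.8, 5.8]
finger_gap: 11.1
```

servo_tool([
  {"gripper": 0.5,"dx": 0,"dy": 0,"dz": 0,"wx": 0,"wy": 0,"wz": 0},
  {"gripper": 0,"dx": 0,"dy": 0,"dz": 0,"wx": 0,"wy": 0,"wz": 0},
  {"gripper": 0,"dx": 0,"dy": 0,"dz": 0,"wx": 0,"wy": 0,"wz": 0},
  {"gripper": 0,"dx": 0,"dy": 0,"dz": 0,"wx": 0,"wy": 0,"wz": 0},
  {"gripper": -1,"dx": 0,"dy": 0,"dz": -0.1,"wx": 0,"wy": 0,"wz": 0},
  {"gripper": -1,"dx": 0.1,"dy": 0,"dz": -0.2,"wx": 0,"wy": 0,"wz": 0},
  {"gripper": -1,"dx": 0.2,"dy": 0,"dz": -0.3,"wx": 0,"wy": 0,"wz": 0},
  {"gripper": -1,"dx": 0.3,"dy": 0,"dz": -0.3,"wx": 0,"wy": 0,"wz": 0},
  {"gripper": -1,"dx": 0,"dy": 0,"dz": 0,"wx": 0,"wy": 0,"wz": 0},
])

```text
time: 14.55
tcp_pos: [421.9, 60.9, 153.8]
tcp_rot: [[-1.0, -0.028, 0.005], [-0.028, 1.0, 0.002], [-0.005, 0.002, -1.0]]
wrist_force: [1.6, 0.5, -1.2]
finger_gap: 85.6
```

```bash
python3 look.py 9 600 62.5 328 0; python3 shot.py w9
python3 - <<'E'
import cv2
a=cv2.imread("pics/side9raw.png")[140:240,210:290]
cv2.imwrite("pics/s9c.png",cv2.resize(cv2.convertScaleAbs(a,alpha=1.8),None,fx=6,fy=6,interpolation=cv2.INTER_CUBIC))
E
```

```text
tcp [421.9  60.9 153.8] d units [-1.789 -0.032 -1.733]
w units [0.002 0.007 0.036]
14.65 [423.1  61.1 151.4] [[-1.0, -0.028, 0.003], [-0.028, 1.0, 0.0], [-0.003, 0.0, -1.0]] [ 0.53  0.15 -0.59  0.   -0.83 -2.07]
```

View pics/w9.png

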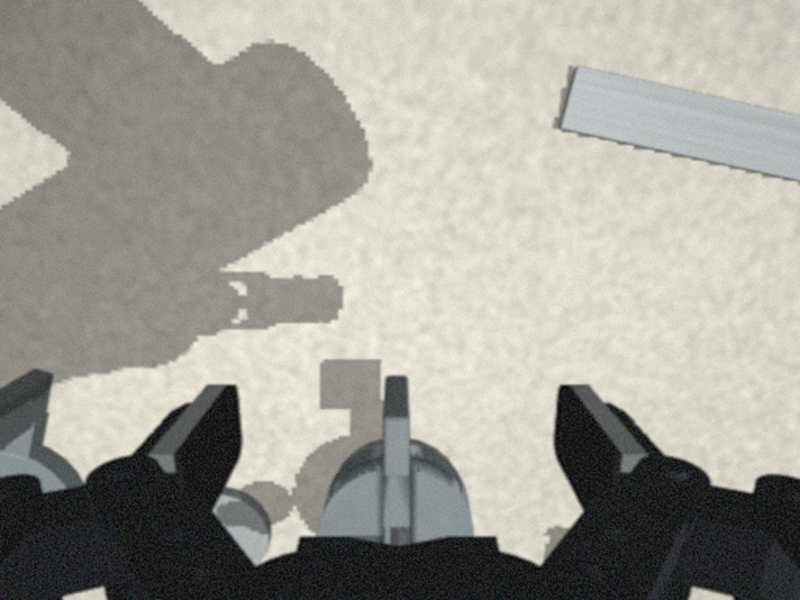

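View pics/s9c.png

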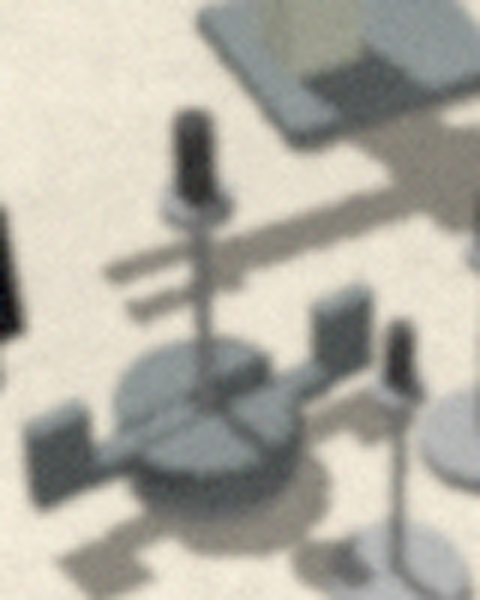

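View pics/top9.png

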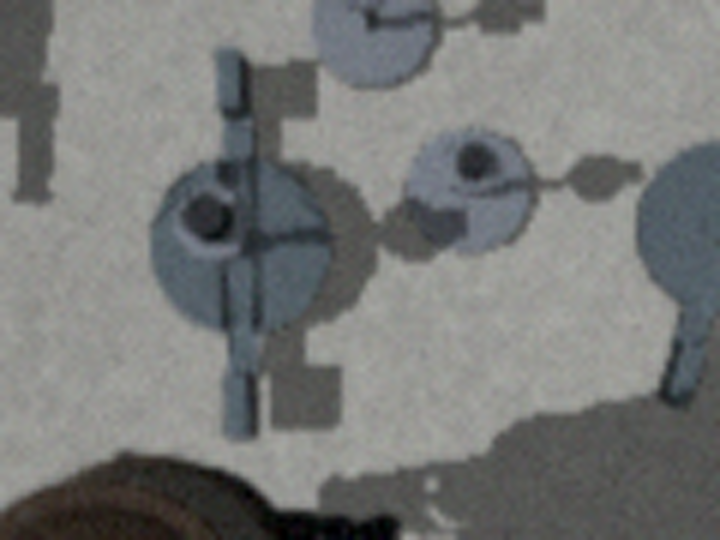

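The discs are stacked flat with their tabs on opposite sides, and the hanger hasn't moved. Next I'll go above the knob.

servo_tool([
  {"gripper": -1,"dx": 0,"dy": 0,"dz": -0.4,"wx": 0,"wy": 0.004,"wz": 0.02},
  {"gripper": -1,"dx": 0,"dy": 0,"dz": -0.4,"wx": 0,"wy": 0,"wz": 0},
  {"gripper": -1,"dx": -0.1,"dy": 0,"dz": -0.3,"wx": 0,"wy": 0,"wz": 0},
  {"gripper": -1,"dx": -0.3,"dy": 0,"dz": -0.1,"wx": 0,"wy": 0,"wz": 0},
  {"gripper": -1,"dx": -0.35,"dy": 0,"dz": 0,"wx": 0,"wy": 0,"wz": 0},
  {"gripper": -1,"dx": -0.35,"dy": 0,"dz": 0,"wx": 0,"wy": 0,"wz": 0},
  {"gripper": -1,"dx": -0.2,"dy": 0,"dz": 0,"wx": 0,"wy": 0,"wz": 0},
  {"gripper": -1,"dx": 0,"dy": 0,"dz": 0,"wx": 0,"wy": 0,"wz": 0},
  {"gripper": -1,"dx": 0,"dy": 0,"dz": 0,"wx": 0,"wy": 0,"wz": 0},
])

```text
time: 15.6
tcp_pos: [561.8, 60.7, 260.7]
tcp_rot: [[-1.0, -0.008, -0.024], [-0.007, 1.0, -0.011], [0.024, -0.011, -1.0]]
wrist_force: [0.3, -0.5, -0.1]
finger_gap: 85.1
```

```bash
python3 shot.py w10; python3 -c "
from rel import *
rel((555,64,260),yawR(0))"
```

```text
15.6 [561.8  60.7 260.7] [[-1.0, -0.008, -0.024], [-0.007, 1.0, -0.011], [0.024, -0.011, -1.0]] [ 0.39  0.28 -0.1   0.   -1.21 -1.96]
tcp [561.5  60.8 260.6] d units [0.065 0.032 0.007]
w units [-0.014 -0.031  0.01 ]
```

View pics/w10.png

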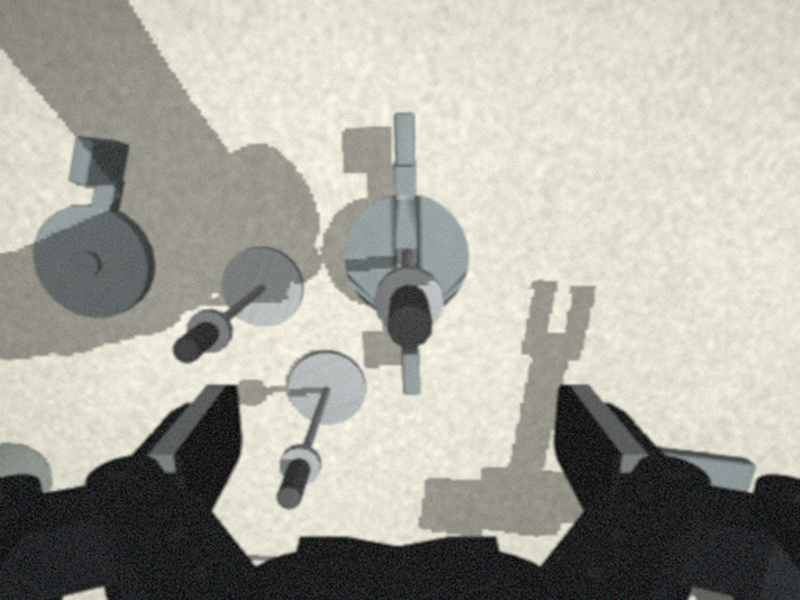

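Run:
```python
from rel import *
import pickle
c=cam("wrist",pickle.load(open("pics/w10.pkl","rb")))
u=lambda n,p,z:print(n,unproj(c,np.array(p)*.64,z)[0].round(1))
u("knob",(410,326),198);u("collar",(410,293),158);u("disc",(405,256),40)
u("decoyA foot",(326,386),8);u("decoyB foot",(262,285),8)
for z in(120,140,160):u("decA top",(288,495),z);u("decB top",(187,349),z)
```

```text
knob [554.5  64.8 198. ]
collar [550.9  65.3 158. ]
disc [552.8  63.5  40. ]
decoyA foot [661.2   2.9   8. ]
decoyB foot [580.7 -42.8   8. ]
decA top [681.9  -4.  120. ]
decB top [592.2 -55.3 120. ]
decA top [668.2   0.8 140. ]
decB top [585.2 -46.6 140. ]
decA top [654.5   5.7 160. ]
decB top [578.1 -38.  160. ]
```

servo_tool([
  {"gripper": -1,"dx": 0.07,"dy": 0.038,"dz": 0.05,"wx": -0.014,"wy": -0.031,"wz": 0.01},
  {"gripper": -1,"dx": 0,"dy": 0,"dz": 0.1,"wx": 0,"wy": 0,"wz": 0},
  {"gripper": -1,"dx": 0,"dy": 0,"dz": 0.1,"wx": 0,"wy": 0,"wz": 0},
  {"gripper": -1,"dx": 0,"dy": 0,"dz": 0,"wx": 0,"wy": 0,"wz": 0},
  {"gripper": -1,"dx": 0,"dy": 0,"dz": 0,"wx": 0,"wy": 0,"wz": 0},
])

```text
time: 16.15
tcp_pos: [552.0, 64.2, 233.0]
tcp_rot: [[-1.0, -0.001, -0.003], [-0.001, 1.0, -0.001], [0.003, -0.001, -1.0]]
wrist_force: [0.6, 0.1, 0.3]
finger_gap: 85.4
```

```bash
python3 shot.py w11; python3 -c "
from rel import *
rel((554.5,64.5,177),yawR(0))"
```

```text
16.15 [552.   64.2 233. ] [[-1.0, -0.001, -0.003], [-0.001, 1.0, -0.001], [0.003, -0.001, -1.0]] [ 0.41  0.28 -0.18 -0.   -1.11 -1.98]
tcp [551.9  64.2 232.9] d units [-0.027  0.004  0.559]
w units [-0.001 -0.004  0.001]
```

View pics/w11.png

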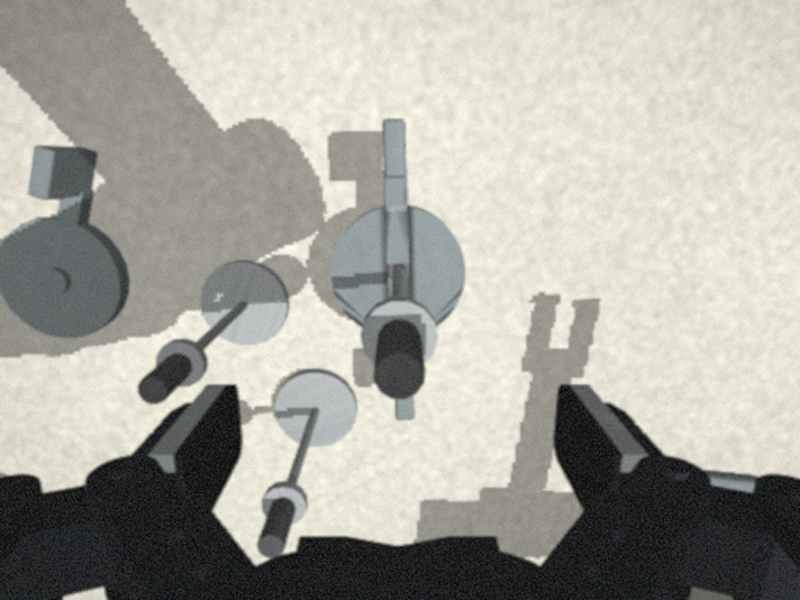

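servo_tool([
  {"gripper": -1,"dx": -0.027,"dy": 0.002,"dz": 0.12,"wx": 0,"wy": -0.004,"wz": 0},
  {"gripper": -1,"dx": 0,"dy": 0,"dz": 0.15,"wx": 0,"wy": 0,"wz": 0},
  {"gripper": -1,"dx": 0,"dy": 0,"dz": 0.15,"wx": 0,"wy": 0,"wz": 0},
  {"gripper": -1,"dx": 0,"dy": 0,"dz": 0.08,"wx": 0,"wy": 0,"wz": 0},
  {"gripper": -1,"dx": 0,"dy": 0,"dz": 0,"wx": 0,"wy": 0,"wz": 0},
  {"gripper": -1,"dx": 0,"dy": 0,"dz": 0,"wx": 0,"wy": 0,"wz": 0},
])

```text
time: 16.8
tcp_pos: [556.6, 64.6, 180.3]
tcp_rot: [[-1.0, -0.001, 0.003], [-0.001, 1.0, -0.0], [-0.003, -0.0, -1.0]]
wrist_force: [0.3, -0.5, 0.2]
finger_gap: 85.2
```

```bash
python3 -c "
from rel import *
rel((554.5,64.5,177),yawR(0))"
```

```text
tcp [556.6  64.6 180.3] d units [ 0.021 -0.001  0.032]
w units [-0.     0.004  0.001]
```

servo_tool([
  {"gripper": -1,"dx": 0.015,"dy": 0,"dz": 0.025,"wx": 0,"wy": 0.003,"wz": 0},
  {"gripper": -1,"dx": 0,"dy": 0,"dz": 0,"wx": 0,"wy": 0,"wz": 0},
  {"gripper": 0,"dx": 0,"dy": 0,"dz": 0,"wx": 0,"wy": 0,"wz": 0},
  {"gripper": 0.4,"dx": 0,"dy": 0,"dz": 0,"wx": 0,"wy": 0,"wz": 0},
  {"gripper": 0.4,"dx": 0,"dy": 0,"dz": 0,"wx": 0,"wy": 0,"wz": 0},
])

```text
time: 17.3
tcp_pos: [556.2, 65.0, 179.7]
tcp_rot: [[-1.0, -0.001, 0.005], [-0.001, 1.0, 0.001], [-0.005, 0.001, -1.0]]
wrist_force: [0.1, 0.0, 0.8]
finger_gap: 43.8
```

```bash
python3 -c "
from rel import *
rel((554.5,64.5,177),yawR(0))"; python3 shot.py w12
```

```text
tcp [556.2  65.  179.7] d units [ 0.017 -0.005  0.027]
w units [0.001 0.006 0.002]
17.3 [556.2  65.  179.7] [[-1.0, -0.001, 0.005], [-0.001, 1.0, 0.001], [-0.005, 0.001, -1.0]] [ 0.41  0.33 -0.25  0.   -0.98 -1.98]
```

View pics/w12.png

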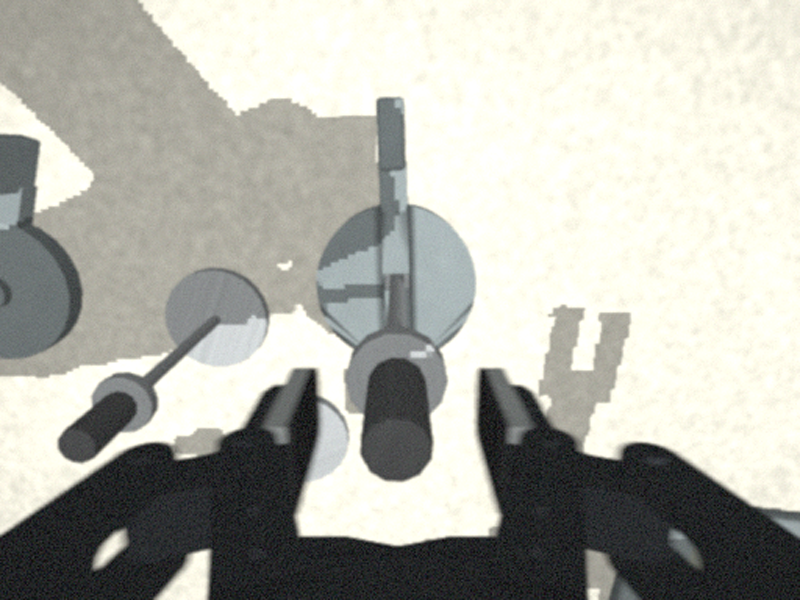

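servo_tool([
  {"gripper": 0.8,"dx": 0.01,"dy": 0,"dz": 0.015,"wx": 0,"wy": 0.005,"wz": 0},
  {"gripper": 1,"dx": 0,"dy": 0,"dz": 0,"wx": 0,"wy": 0,"wz": 0},
  {"gripper": 1,"dx": 0,"dy": 0,"dz": 0,"wx": 0,"wy": 0,"wz": 0},
  {"gripper": 1,"dx": 0,"dy": 0,"dz": 0,"wx": 0,"wy": 0,"wz": 0},
  {"gripper": 1,"dx": 0,"dy": 0,"dz": 0,"wx": 0,"wy": 0,"wz": 0},
])

```text
time: 17.85
tcp_pos: [555.2, 64.7, 178.4]
tcp_rot: [[-1.0, -0.001, 0.001], [-0.001, 1.0, 0.001], [-0.001, 0.001, -1.0]]
wrist_force: [0.0, -0.3, 0.5]
finger_gap: 16.8
```

servo_tool([
  {"gripper": 1,"dx": 0,"dy": 0,"dz": -0.03,"wx": 0,"wy": 0,"wz": 0},
  {"gripper": 1,"dx": 0,"dy": 0,"dz": -0.06,"wx": 0,"wy": 0,"wz": 0},
  {"gripper": 1,"dx": 0,"dy": 0,"dz": -0.06,"wx": 0,"wy": 0,"wz": 0},
  {"gripper": 1,"dx": 0,"dy": 0,"dz": -0.03,"wx": 0,"wy": 0,"wz": 0},
  {"gripper": 1,"dx": 0,"dy": 0,"dz": 0,"wx": 0,"wy": 0,"wz": 0},
])

```text
time: 18.35
tcp_pos: [551.2, 64.4, 192.4]
tcp_rot: [[-1.0, 0.001, -0.011], [0.001, 1.0, 0.0], [0.011, 0.0, -1.0]]
wrist_force: [0.7, -0.6, -6.2]
finger_gap: 16.8
```

```bash
python3 look.py 13 555 64.5 295 0
python3 - <<'E'
import cv2
a=cv2.imread("pics/side13raw.png")[120:240,190:310]
cv2.imwrite("pics/s13c.png",cv2.resize(cv2.convertScaleAbs(a,alpha=1.8),None,fx=5,fy=5,interpolation=cv2.INTER_CUBIC))
E
```

```text
tcp [551.2  64.4 192.4] d units [-2.700e-02  1.000e-03 -1.027e+00]
w units [ 0.    -0.014 -0.001]
```

View pics/s13c.png

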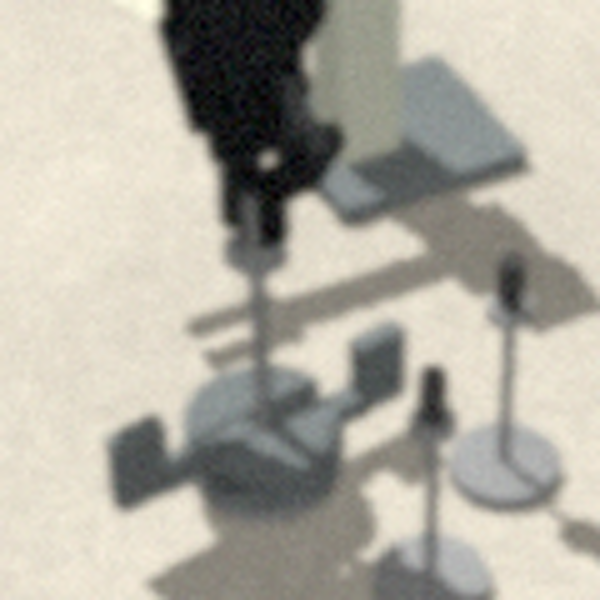

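The hanger is lifted straight and the force change matches its full load (6.2 N). I'll raise it and carry it to a point in front of the fork.

servo_tool([
  {"gripper": 1,"dx": 0,"dy": 0,"dz": -0.1,"wx": 0,"wy": -0.012,"wz": 0},
  {"gripper": 1,"dx": 0,"dy": 0,"dz": -0.18,"wx": 0,"wy": 0,"wz": 0},
  {"gripper": 1,"dx": 0,"dy": 0,"dz": -0.2,"wx": 0,"wy": 0,"wz": 0},
  {"gripper": 1,"dx": 0.02,"dy": 0.05,"dz": -0.2,"wx": 0,"wy": 0,"wz": 0},
  {"gripper": 1,"dx": 0.04,"dy": 0.15,"dz": -0.15,"wx": 0,"wy": 0,"wz": 0},
  {"gripper": 1,"dx": 0.04,"dy": 0.25,"dz": -0.05,"wx": 0,"wy": 0,"wz": 0},
  {"gripper": 1,"dx": 0.04,"dy": 0.3,"dz": 0,"wx": 0,"wy": 0,"wz": 0},
  {"gripper": 1,"dx": 0.04,"dy": 0.3,"dz": 0,"wx": 0,"wy": 0,"wz": 0},
  {"gripper": 1,"dx": 0.04,"dy": 0.3,"dz": 0,"wx": 0,"wy": 0,"wz": 0},
  {"gripper": 1,"dx": 0.04,"dy": 0.3,"dz": 0,"wx": 0,"wy": 0,"wz": 0},
  {"gripper": 1,"dx": 0.04,"dy": 0.3,"dz": 0,"wx": 0,"wy": 0,"wz": 0},
  {"gripper": 1,"dx": 0,"dy": 0.25,"dz": 0,"wx": 0,"wy": 0,"wz": 0},
])

```text
time: 19.65
tcp_pos: [518.9, 287.7, 290.5]
tcp_rot: [[-1.0, 0.008, 0.003], [0.008, 1.0, 0.002], [-0.003, 0.002, -1.0]]
wrist_force: [-0.2, 0.4, -6.0]
finger_gap: 16.2
```

servo_tool([
  {"gripper": 1,"dx": 0,"dy": 0.12,"dz": 0,"wx": 0,"wy": 0,"wz": 0},
  {"gripper": 1,"dx": 0,"dy": 0.05,"dz": 0,"wx": 0,"wy": 0,"wz": 0},
  {"gripper": 1,"dx": 0,"dy": 0,"dz": 0,"wx": 0,"wy": 0,"wz": 0},
  {"gripper": 1,"dx": 0,"dy": 0,"dz": 0,"wx": 0,"wy": 0,"wz": 0},
])

```text
time: 20.05
tcp_pos: [518.2, 307.1, 290.9]
tcp_rot: [[-1.0, 0.005, 0.003], [0.005, 1.0, 0.001], [-0.003, 0.001, -1.0]]
wrist_force: [-0.3, -0.5, -6.5]
finger_gap: 16.4
```

```bash
python3 - <<'E'
from rel import *
rel((520,311.3,278),yawR(0))
for c,(y0,y1,x0,x1) in (("side",(60,210,160,360)),("top",(130,235,40,180))):
    s=get_image(c)[:,:,::-1];cv2.imwrite(f"pics/{c}14raw.png",s)
    cv2.imwrite(f"pics/{c}14.png",cv2.resize(cv2.convertScaleAbs(s[y0:y1,x0:x1],alpha=1.7),(800,600),interpolation=cv2.INTER_CUBIC))
E
python3 shot.py w14
```

```text
tcp [518.2 307.1 290.9] d units [-0.017  0.042  0.129]
w units [ 0.002  0.004 -0.007]
20.15 [518.4 306.9 291. ] [[-1.0, 0.006, 0.003], [0.006, 1.0, 0.002], [-0.003, 0.002, -1.0]] [ 0.8   0.32  0.02  0.   -1.27 -2.38]
```

View pics/side14.png

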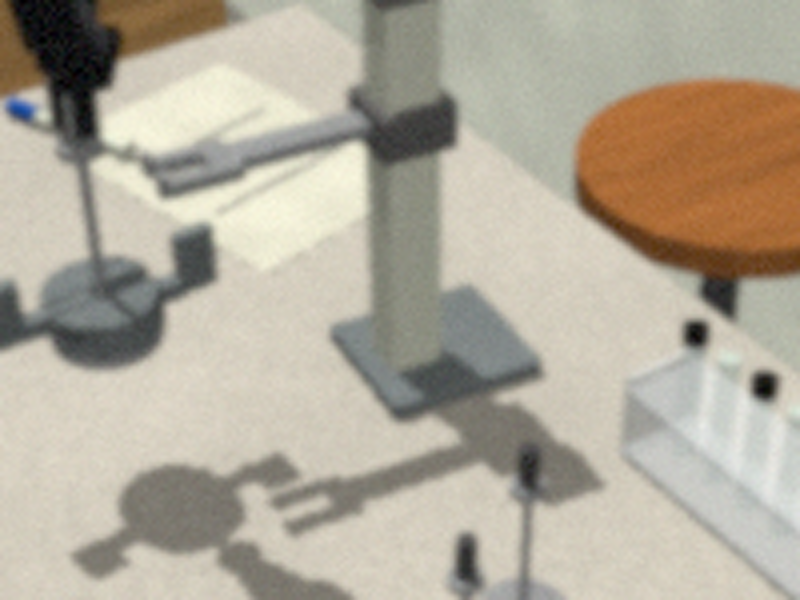

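View pics/w14.png

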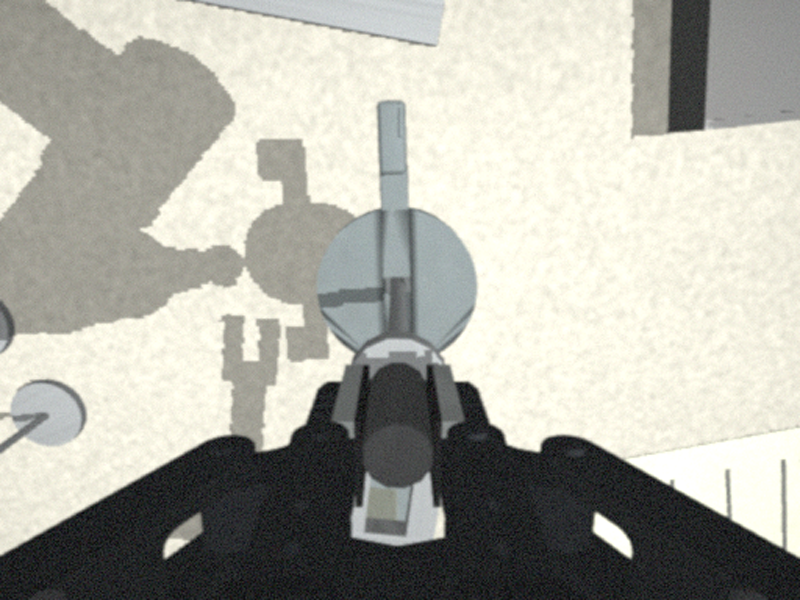

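servo_tool([
  {"gripper": 1,"dx": -0.01,"dy": 0.045,"dz": 0.06,"wx": 0.001,"wy": 0.003,"wz": 0},
  {"gripper": 1,"dx": 0,"dy": 0,"dz": 0.02,"wx": 0,"wy": 0,"wz": 0},
  {"gripper": 1,"dx": 0,"dy": 0,"dz": 0,"wx": 0,"wy": 0,"wz": 0},
])

```text
time: 20.5
tcp_pos: [519.8, 310.2, 282.5]
tcp_rot: [[-1.0, 0.008, 0.001], [0.008, 1.0, 0.001], [-0.001, 0.001, -1.0]]
wrist_force: [-0.2, 0.3, -7.1]
finger_gap: 16.8
```

Run:
```python
from rel import *
rel((550,307.8,278),yawR(0))
c="top"
s=get_image(c)[:,:,::-1];cv2.imwrite(f"pics/{c}15raw.png",s)
cv2.imwrite(f"pics/{c}15.png",cv2.resize(cv2.convertScaleAbs(s[150:225,70:170],alpha=1.7),(800,600),interpolation=cv2.INTER_CUBIC))
```

```text
tcp [519.8 310.2 282.5] d units [-0.302 -0.022  0.046]
w units [ 0.001  0.001 -0.01 ]
```

View pics/top15.png

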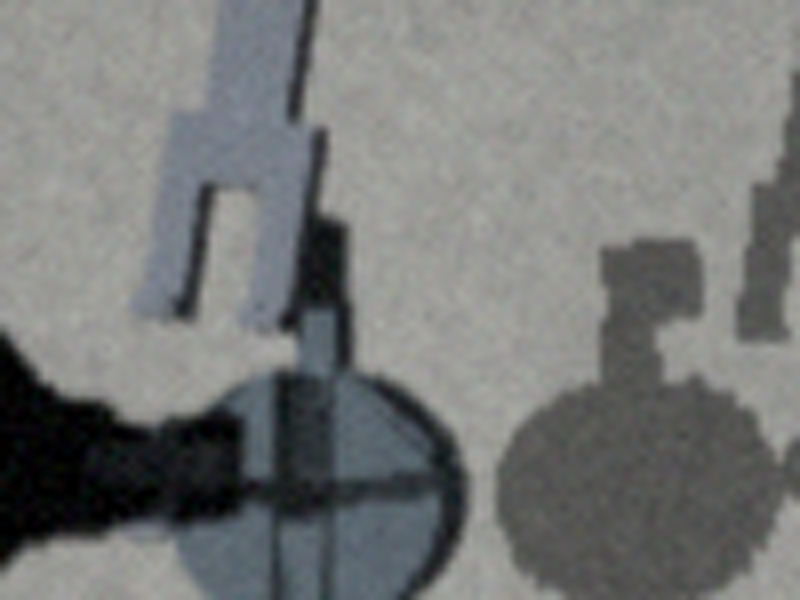

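Run:
```python
from rel import *
c=cam("top");r=lambda x,y:(70+x/8,150+y/8)
for p in [(133,315),(195,320),(240,325),(300,328)]:print(unproj(c,r(*p),236)[0].round(1))
for p in [(207,185),(258,188)]:print("cl",unproj(c,r(*p),230)[0].round(1))
```

```text
[569.3 323.3 236. ]
[567.7 305.9 236. ]
[566.3 293.2 236. ]
[565.3 276.3 236. ]
cl [607.2 306.  230. ]
cl [606.3 291.5 230. ]
```

servo_tool([
  {"gripper": 1,"dx": -0.08,"dy": -0.006,"dz": 0.01,"wx": 0,"wy": 0,"wz": -0.01},
  {"gripper": 1,"dx": -0.1,"dy": -0.008,"dz": 0,"wx": 0,"wy": 0,"wz": 0},
  {"gripper": 1,"dx": -0.08,"dy": -0.006,"dz": 0,"wx": 0,"wy": 0,"wz": 0},
  {"gripper": 1,"dx": 0,"dy": 0,"dz": 0,"wx": 0,"wy": 0,"wz": 0},
  {"gripper": 1,"dx": 0,"dy": 0,"dz": 0,"wx": 0,"wy": 0,"wz": 0},
])

```text
time: 21.05
tcp_pos: [549.1, 308.0, 281.3]
tcp_rot: [[-1.0, -0.0, 0.001], [-0.0, 1.0, 0.001], [-0.001, 0.001, -1.0]]
wrist_force: [0.1, -0.1, -7.0]
finger_gap: 16.4
```

```bash
cat > look2.py <<'E'
import sys;from rel import *
n=sys.argv[1];rel([float(a) for a in sys.argv[2:5]],yawR(0))
s=get_image("side")[:,:,::-1];cv2.imwrite(f"pics/side{n}raw.png",s)
cv2.imwrite(f"pics/side{n}.png",cv2.resize(cv2.convertScaleAbs(s[60:165,160:300],alpha=1.7),(800,600),interpolation=cv2.INTER_CUBIC))
E
python3 look2.py 16 593.5 302.8 280; python3 shot.py w16
```

```text
tcp [549.1 308.  281.3] d units [-0.444 -0.052  0.013]
w units [0.001 0.001 0.   ]
21.1 [549.2 308.  281.3] [[-1.0, -0.0, 0.002], [-0.0, 1.0, 0.001], [-0.002, 0.001, -1.0]] [ 0.77  0.37  0.08  0.   -1.28 -2.34]
```

View pics/side16.png

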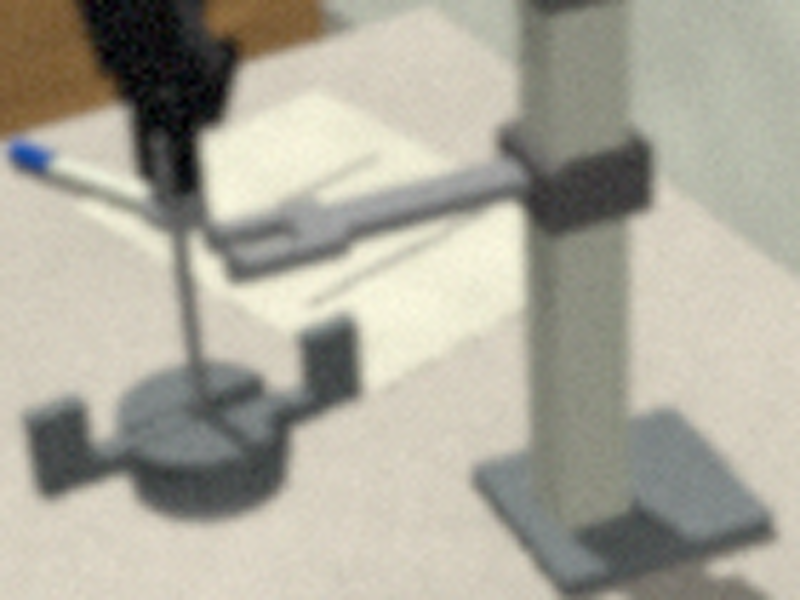

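View pics/w16.png

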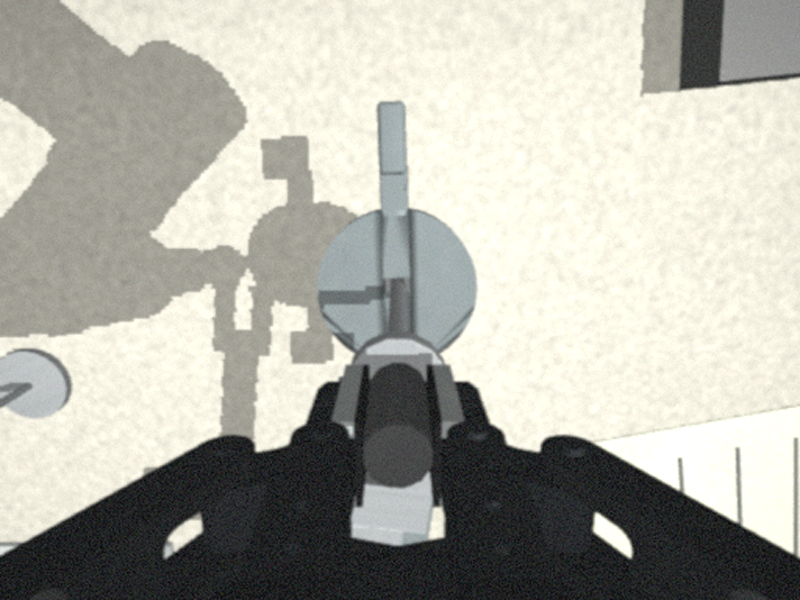

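```bash
python3 - <<'E'
from rel import *
c=cam("side");k=800/140
S=lambda *P:((proj(c,P)-[160,60])*k).round(0).tolist()
d=np.array([.9935,-.115,0]);n=np.array([.115,.9935,0]);o=np.array([594.5,302.7,230])
print("near prong tip corners (outer,inner) lip top",S(o-30*d-21*n+[0,0,6],o-30*d-9*n+[0,0,6]))
print("far prong",S(o-30*d+9*n+[0,0,6],o-30*d+21*n+[0,0,6]))
print("closed corners",S(o+10*d-9*n,o+10*d+9*n))
p=np.array([549.2,308,281.3-28.4])
print("collar under",S(p),"rod at 40",S(p-[0,0,110]))
E
python3 - <<'E'
import cv2
a=cv2.imread("pics/side16raw.png")[85:120,180:225]
cv2.imwrite("pics/s16c.png",cv2.resize(cv2.convertScaleAbs(a,alpha=1.7),None,fx=16,fy=16,interpolation=cv2.INTER_CUBIC))
E
```

```text
near prong tip corners (outer,inner) lip top [[226.0, 257.0], [216.0, 245.0]]
far prong [[202.0, 227.0], [193.0, 215.0]]
closed corners [[296.0, 235.0], [281.0, 217.0]]
collar under [[174.0, 213.0]] rod at 40 [[199.0, 408.0]]
```

View pics/s16c.png

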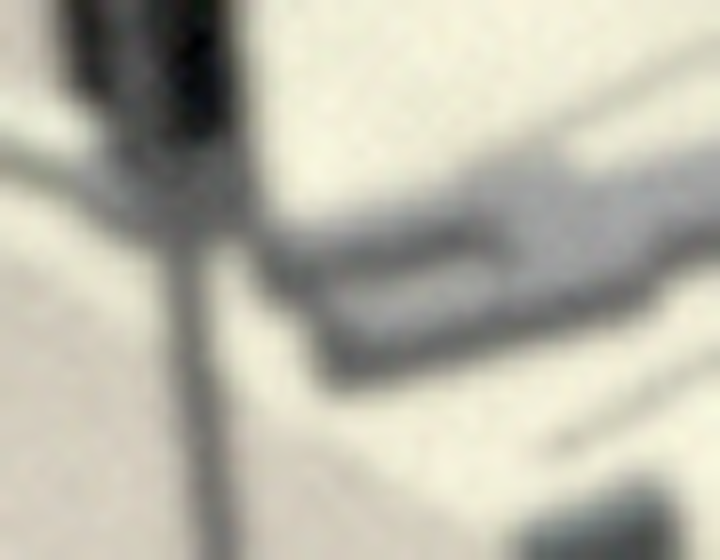

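servo_tool([
  {"gripper": 1,"dx": -0.08,"dy": -0.01,"dz": 0,"wx": 0,"wy": 0,"wz": 0},
  {"gripper": 1,"dx": -0.1,"dy": -0.012,"dz": 0,"wx": 0,"wy": 0,"wz": 0},
  {"gripper": 1,"dx": -0.1,"dy": -0.012,"dz": 0,"wx": 0,"wy": 0,"wz": 0},
  {"gripper": 1,"dx": -0.1,"dy": -0.012,"dz": 0,"wx": 0,"wy": 0,"wz": 0},
  {"gripper": 1,"dx": -0.03,"dy": 0,"dz": 0,"wx": 0,"wy": 0,"wz": 0},
  {"gripper": 1,"dx": 0,"dy": 0,"dz": 0,"wx": 0,"wy": 0,"wz": 0},
  {"gripper": 1,"dx": 0,"dy": 0,"dz": 0,"wx": 0,"wy": 0,"wz": 0},
])

```text
time: 21.85
tcp_pos: [594.0, 303.0, 281.0]
tcp_rot: [[-1.0, -0.0, 0.002], [-0.0, 1.0, 0.001], [-0.002, 0.001, -1.0]]
wrist_force: [-0.4, 0.3, -6.6]
finger_gap: 16.5
```

```bash
python3 look2.py 17 594.5 302.8 258
python3 - <<'E'
import cv2
a=cv2.imread("pics/side17raw.png")[75:120,180:230]
cv2.imwrite("pics/s17c.png",cv2.resize(cv2.convertScaleAbs(a,alpha=1.7),None,fx=13,fy=13,interpolation=cv2.INTER_CUBIC))
E
```

```text
tcp [594. 303. 281.] d units [-0.005 -0.002  0.23 ]
w units [0.001 0.002 0.   ]
```

View pics/s17c.png

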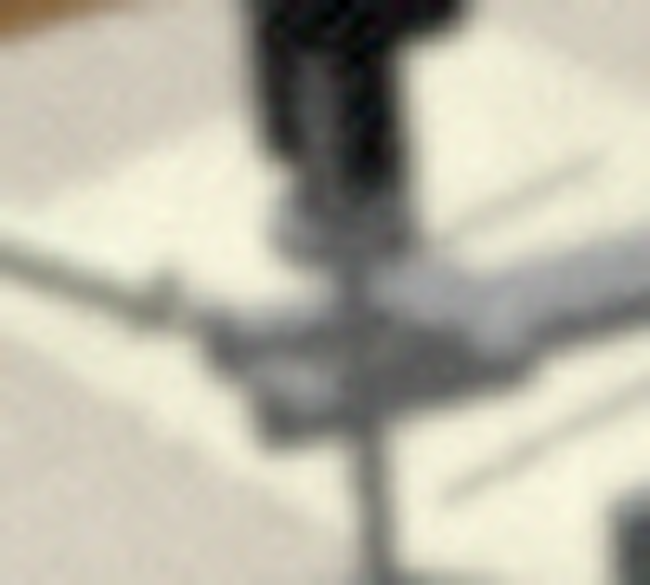

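servo_tool([
  {"gripper": 1,"dx": 0,"dy": 0,"dz": 0.05,"wx": 0,"wy": 0,"wz": 0},
  {"gripper": 1,"dx": 0,"dy": 0,"dz": 0.06,"wx": 0,"wy": 0,"wz": 0},
  {"gripper": 1,"dx": 0,"dy": 0,"dz": 0.06,"wx": 0,"wy": 0,"wz": 0},
  {"gripper": 1,"dx": 0,"dy": 0,"dz": 0.03,"wx": 0,"wy": 0,"wz": 0},
  {"gripper": 1,"dx": 0,"dy": 0,"dz": 0,"wx": 0,"wy": 0,"wz": 0},
  {"gripper": 1,"dx": 0,"dy": 0,"dz": 0,"wx": 0,"wy": 0,"wz": 0},
])

```text
time: 22.5
tcp_pos: [592.3, 303.2, 258.8]
tcp_rot: [[-1.0, -0.002, -0.0], [-0.002, 1.0, -0.0], [0.0, -0.0, -1.0]]
wrist_force: [0.2, 0.7, -6.5]
finger_gap: 16.4
```

```bash
python3 look2.py 18 594.5 302.8 243
python3 - <<'E'
import cv2
a=cv2.imread("pics/side18raw.png")[75:120,180:230]
cv2.imwrite("pics/s18c.png",cv2.resize(cv2.convertScaleAbs(a,alpha=1.7),None,fx=13,fy=13,interpolation=cv2.INTER_CUBIC))
E
```

```text
tcp [592.3 303.2 258.8] d units [-0.022 -0.004  0.158]
w units [-0.    -0.     0.002]
```

View pics/s18c.png

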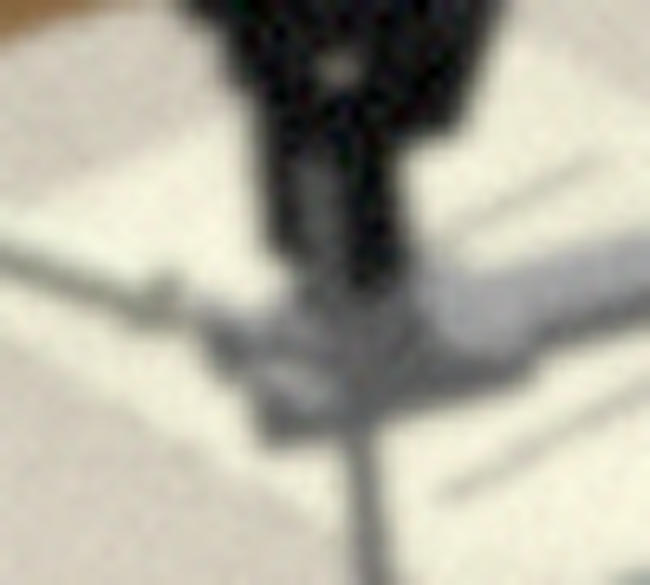

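servo_tool([
  {"gripper": 1,"dx": -0.015,"dy": -0.003,"dz": 0.03,"wx": 0,"wy": 0.002,"wz": 0},
  {"gripper": 1,"dx": 0,"dy": 0,"dz": 0.04,"wx": 0,"wy": 0,"wz": 0},
  {"gripper": 1,"dx": 0,"dy": 0,"dz": 0.03,"wx": 0,"wy": 0,"wz": 0},
  {"gripper": 1,"dx": 0,"dy": 0,"dz": 0,"wx": 0,"wy": 0,"wz": 0},
  {"gripper": 1,"dx": 0,"dy": 0,"dz": 0,"wx": 0,"wy": 0,"wz": 0},
])

```text
time: 23.05
tcp_pos: [594.4, 303.1, 251.1]
tcp_rot: [[-1.0, -0.002, 0.001], [-0.002, 1.0, 0.002], [-0.001, 0.002, -1.0]]
wrist_force: [-1.1, -0.7, -2.8]
finger_gap: 16.4
```

The spring is taking load: 251 mm corresponds to about 7 mm of sink. I'll lower the rest.

servo_tool([
  {"gripper": 1,"dx": 0,"dy": 0,"dz": 0.04,"wx": 0,"wy": 0,"wz": 0},
  {"gripper": 1,"dx": 0,"dy": 0,"dz": 0.04,"wx": 0,"wy": 0,"wz": 0},
  {"gripper": 1,"dx": 0,"dy": 0,"dz": 0.01,"wx": 0,"wy": 0,"wz": 0},
  {"gripper": 1,"dx": 0,"dy": 0,"dz": 0,"wx": 0,"wy": 0,"wz": 0},
  {"gripper": 1,"dx": 0,"dy": 0,"dz": 0,"wx": 0,"wy": 0,"wz": 0},
])

```text
time: 23.55
tcp_pos: [594.6, 303.2, 244.4]
tcp_rot: [[-1.0, -0.003, 0.004], [-0.003, 1.0, 0.002], [-0.004, 0.002, -1.0]]
wrist_force: [-3.0, -0.9, -0.8]
finger_gap: 16.6
```

```bash
python3 look2.py 19 594.5 302.8 242.5
python3 - <<'E'
from cell import sensors
print(sensors.read_state()["wrist_force"],sensors.read_state()["ft_torque"])
E
```

```text
tcp [594.6 303.2 244.4] d units [ 0.001 -0.004  0.019]
w units [0.003 0.005 0.004]
[-2.30302424 -1.31022912 -0.68191233] [-0.12210332  0.78694571 -0.03761605]
```

View pics/side19.png

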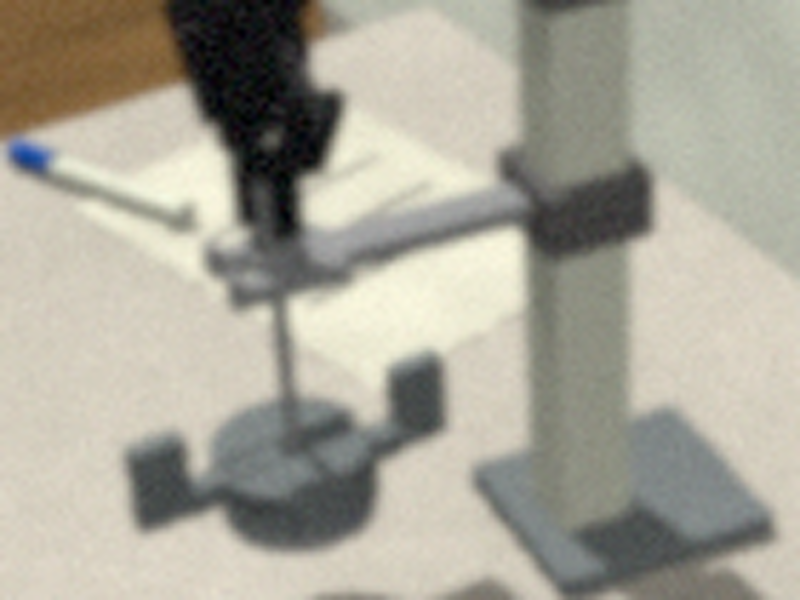

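servo_tool([
  {"gripper": 1,"dx": 0,"dy": 0,"dz": 0.012,"wx": 0,"wy": 0.004,"wz": 0},
  {"gripper": 1,"dx": 0,"dy": 0,"dz": 0,"wx": 0,"wy": 0,"wz": 0},
  {"gripper": 0.5,"dx": 0,"dy": 0,"dz": 0,"wx": 0,"wy": 0,"wz": 0},
  {"gripper": 0,"dx": 0,"dy": 0,"dz": 0,"wx": 0,"wy": 0,"wz": 0},
  {"gripper": -0.5,"dx": 0,"dy": 0,"dz": 0,"wx": 0,"wy": 0,"wz": 0},
  {"gripper": -0.5,"dx": 0,"dy": 0,"dz": 0,"wx": 0,"wy": 0,"wz": 0},
  {"gripper": -0.5,"dx": 0,"dy": 0,"dz": 0,"wx": 0,"wy": 0,"wz": 0},
])

```text
time: 24.3
tcp_pos: [598.0, 304.3, 246.2]
tcp_rot: [[-1.0, -0.003, 0.011], [-0.003, 1.0, 0.007], [-0.011, 0.007, -1.0]]
wrist_force: [-0.6, -0.3, 0.7]
finger_gap: 64.0
```

```bash
python3 shot.py w20; python3 look2.py 20 594.5 302.8 340
```

```text
24.3 [598.  304.3 246.2] [[-1.0, -0.003, 0.011], [-0.003, 1.0, 0.007], [-0.011, 0.007, -1.0]] [ 0.71  0.46  0.12  0.   -1.23 -2.28]
tcp [598.  304.3 246.2] d units [ 0.025 -0.009 -0.939]
w units [0.009 0.014 0.004]
```

View pics/w20.png

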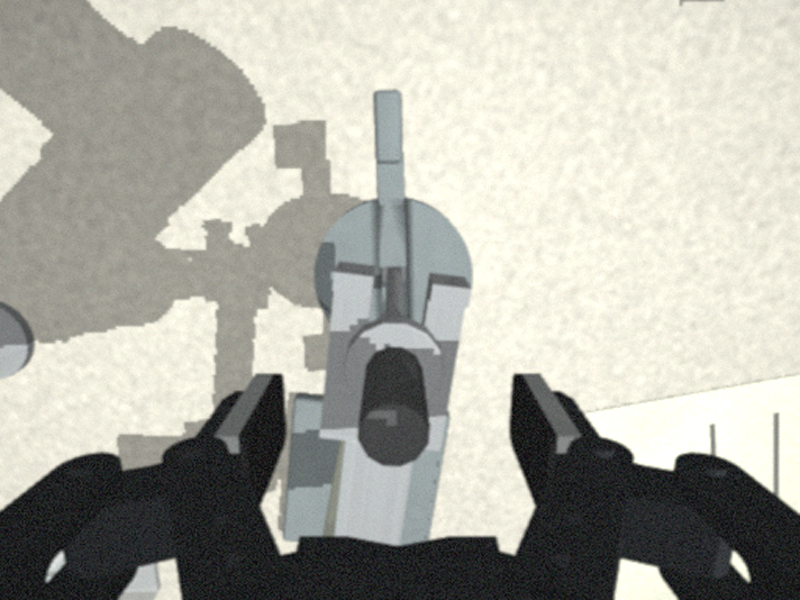

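View pics/side20.png

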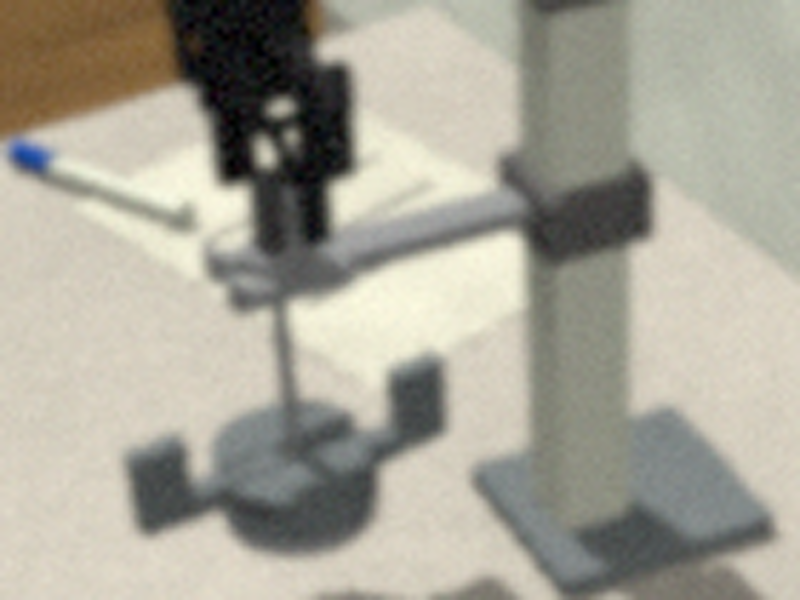

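The collar sits centred between the prongs behind the lips. I'll retract straight up.

servo_tool([
  {"gripper": -0.5,"dx": 0,"dy": 0,"dz": -0.1,"wx": 0,"wy": 0,"wz": 0},
  {"gripper": -0.5,"dx": 0,"dy": 0,"dz": -0.2,"wx": 0,"wy": 0,"wz": 0},
  {"gripper": -0.5,"dx": 0,"dy": 0,"dz": -0.3,"wx": 0,"wy": 0,"wz": 0},
  {"gripper": -0.5,"dx": 0,"dy": 0,"dz": -0.3,"wx": 0,"wy": 0,"wz": 0},
  {"gripper": -0.5,"dx": 0,"dy": 0,"dz": -0.3,"wx": 0,"wy": 0,"wz": 0},
  {"gripper": -0.5,"dx": 0,"dy": 0,"dz": 0,"wx": 0,"wy": 0,"wz": 0},
  {"gripper": -0.5,"dx": 0,"dy": 0,"dz": 0,"wx": 0,"wy": 0,"wz": 0},
  {"gripper": -0.5,"dx": 0,"dy": 0,"dz": 0,"wx": 0,"wy": 0,"wz": 0},
  {"gripper": -0.5,"dx": 0,"dy": 0,"dz": 0,"wx": 0,"wy": 0,"wz": 0},
  {"gripper": -0.5,"dx": 0,"dy": 0,"dz": 0,"wx": 0,"wy": 0,"wz": 0},
])

```text
time: 25.4
tcp_pos: [596.1, 302.6, 372.9]
tcp_rot: [[-1.0, -0.003, 0.01], [-0.003, 1.0, 0.005], [-0.01, 0.005, -1.0]]
wrist_force: [-0.3, -0.1, -0.3]
finger_gap: 64.0
```

```bash
python3 shot.py w21; python3 look2.py 21 594.5 302.8 340
```

```text
25.4 [596.1 302.6 372.9] [[-1.0, -0.003, 0.01], [-0.003, 1.0, 0.005], [-0.01, 0.005, -1.0]] [ 0.71  0.41  0.35  0.   -1.51 -2.28]
tcp [596.1 302.6 372.7] d units [0.019 0.    0.326]
w units [0.006 0.013 0.004]
```

View pics/w21.png

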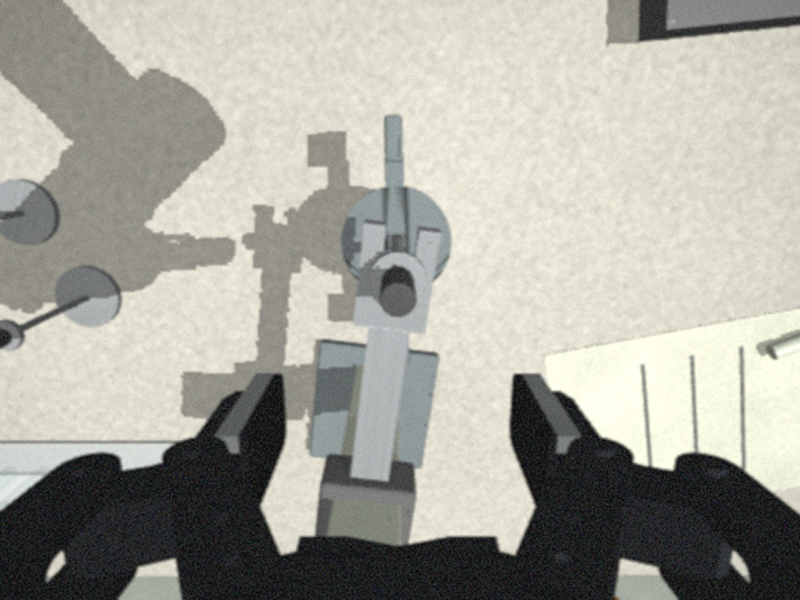

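View pics/side21.png

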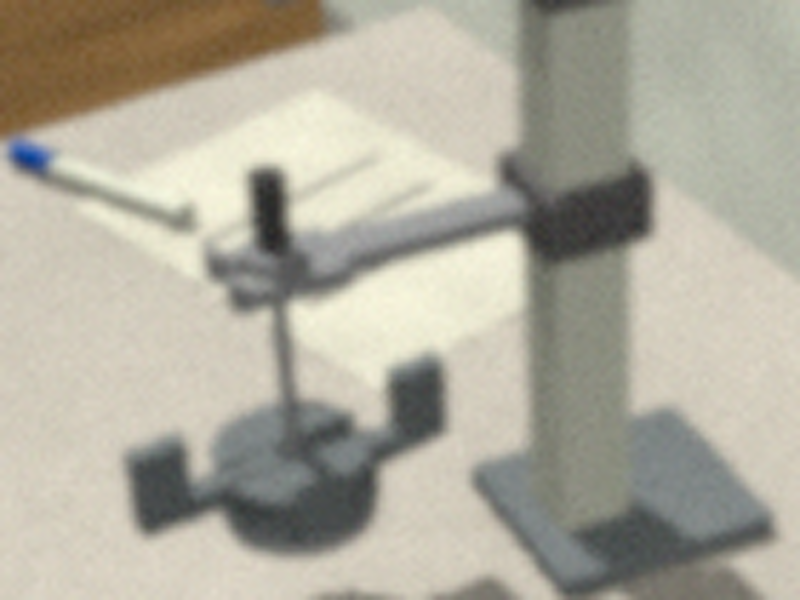

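The hanger hangs upright and still, collar behind the lips with the discs stacked, and the robot is clear. I'm handing in.

```bash
python3 -c "
from cell import arm
print(arm.job_done())"
```

```text
the job is handed in; nothing more can be done
None
```

I slid the loose slotted disc onto the standing hanger, tab opposite the lower disc's tab. Then I lifted the loaded hanger by its knob and hung it in the fork. The job was handed in at about 25.5 s of the 64 s allowed.

**Stacking:** pictures taken before the lift showed the discs lying flat, centred on the rod, with their slots facing opposite ways.

**Lift:** the change in wrist force was about 6.2 N, which matches the hanger with both discs.

**Hanging:** the last wrist and side pictures show the collar centred between the prongs behind the lips, with the hanger upright. The wrist force had dropped to near zero before I let go. The arm's height just before release put the fork's sink at about 14 mm.

**Checks that disagreed:** the fixed cameras differed from the arm and wrist-camera positions by about 3–5 mm sideways, and the side camera by a few millimetres on the fork tips. I went by the wrist camera and positions compared within one picture. I did not take a separate final picture of the blank, bottle and ruler; the arm never touched them.

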